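Clear the finishing bench of offcuts

ROBOT

A 6-joint arm with a two-finger parallel gripper is mounted at the origin on the work surface. World frame = base frame: x ahead of the robot, y to its left, z up, the work surface at z = 0. Lengths are in mm, angles in rad, forces in N, time in s.
With the tool pointing down it reaches from about 325 to 900 mm from the base axis. Payload 6.1 kg.
Tool frame: the origin (TCP) lies between the finger pads; the fingertips stand 14 mm ahead of it and the grasp point (between the pads) lies 5 mm behind it (bot.tcp_to_tips is the distance from the TCP to the fingertips, in mm); z points along the fingers, y is the line along which they close (so a half turn about z gives the same grasp; the last joint's range is limited). The gripper opens to 87 mm and grips with 3 to 60 N. Pads are 19 mm wide; open, the fingers measure 117 mm over their backs; the gripper's body (75 mm by 190 mm) begins 51 mm behind the grasp point.
Start: joints at [-0.126, 0.22, 1.526, -0, 1.395, -0.126], TCP at [624.993, -0.003, 236.538] pointing down, gripper open.
Joint ranges: [-2.98, 2.98], [-0.91, 2.08], [0.09, 2.57], [-1.24, 4.39], [0.2, 2.65], [-2.68, 2.68]. Speed limits (rad/s): [2.57, 2.57, 3.01, 3.14, 3.14, 3.14].

INTERFACE

Orientations are given as a rotation vector (axis times angle).
In Python, from station import bot gives the robot as it stands. The module is installed in compiled form; this text tells all that it offers.
- The arm moves only by the tool servo_tool, never from a script. Its arguments are lists of equal length, an entry for each row: "fingers": the opening, from -1 (shut) to 1 (fully open), so that 0 is half open; "slide": the shift along the world's x, y, z in m, a list of three; "rot": the turn, a rotation vector about the world's x, y, z in rad, a list of three. A call has 1 to 5 rows; each row shifts and turns the commanded pose from where the row before left it; what a row does not reach is not made up. A row lasts 1/8 s, in which the tool goes at most 62.5 mm and 10.7 degrees, less where a joint would pass 70% of its speed; a pose out of reach is approached as far as the arm can. A call is refused whole if a number of a shift passes 0.0625 or a number of a turn 0.188, either way. A call with a gripper value outside its range is refused whole. The fingers move at their own pace and stop on an object; "grip_force" is the grip in N (left out, the last holds). Time passes only in rows, so rows that do not move let the fingers close. It gives the time, the measured TCP pose, the force, the opening and the grip force at its end, in the units of the state.
- bot.get_obs(): the state, without advancing time (a new reading comes with each control period).
- bot.get_image(name): name is "scene" or "side" or "wrist"; returns the picture (480x640x3 uint8, red, green, blue); there is no depth.
- bot.camera_model(name): a dict with "camera_matrix" (3x3 intrinsics, pixels), "T" (4x4, takes a point from camera to world coordinates). Camera axes: x right, y up, looking along -z (the intrinsics and any distortion apply to the point x, -y, -z); pixel columns grow to the right and rows downward; lengths in mm; the calibration is good to about 2 mm. The wrist camera is an equidistant fisheye: a pixel r from the principal point sees the ray r / f radians off the axis. A picture is of the moment at which its call begins: read the wrist's pose just before it. camera_model takes no time and is no camera call; for the wrist camera it gives the pose at the moment of the call.
- bot.hand_in(): hands the job in; it is judged then, once.
Trained networks look in the newest picture that a camera, given by its name, has taken for a name from the list of things; names that differ only in an ending like _2 or _b are one class to them, and where a whole thing is asked for, a point or a joint stands for the part that bears it (a point fixed in the world has none). Each returns a list of dicts, best first, with "p" (0 to 1); they miss things now and then, are a little off and sometimes report something else, mostly with a low value. They report only what shows in the picture. A call takes as long as a camera call.
- bot.search_frame(label, camera): "centre" ([column, row] in pixels, amid what is visible of it).
- bot.silhouettes(label, camera): "mask" (480x640 bool, what is visible of it) and "centre" ([column, row] in pixels, amid what is visible of it).
The state is a dict: "time": time; "joint_pos": joint angles; "dq": joint speeds; "tau": joint torques, N m; "tcp_pos": TCP position; "orientation": TCP orientation; "force": force on the tool from outside, world axes, zero at the start; "torque": the same for the moment, N m; "opening": opening from 0.0 (shut) to 1.0 (fully open); "grip_force": force on a finger pad.
Only numpy, scipy, OpenCV 4.12 (cv2) and the standard library are available. Lean on these libraries where they do the work, as an engineer would, in place of code of your own. Each camera call takes 0.05 s, during which the arm holds its last target. There are 200 camera calls.

TASK

Someone has left the varnish can standing in the scrap crate: first lift it out by its handle and stand it wholly on the cork pad, keeping it upright all the while. Then gather every wooden offcut from the bench into the tray, and with all of them in it, tip the tray out through its open edge over the crate so that they all end up inside the crate (any that misses goes back in by way of the tray, again tipped over the crate). Last, lay the empty tray flat, right way up, on the bench, and leave the other things where they are.

Things in the scene. Friction and masses are not known exactly. Their poses are not given: they have to be found in the camera images.
- crate: Open plywood scrap crate on two wooden runners, fixed to the bench. Outside 280 mm along its x, 260 mm along its y, walls 8 mm thick, rim 90 mm above the bench, inner floor 34 mm above the bench. Origin: centre of its underside, on the bench. Its yaw varies.
- can: Closed steel varnish can, 90 mm diameter, 110 mm high, 0.3 to 0.6 kg, with a rigid upright arched handle of 10 mm round bar: the level top of the arch is 64 mm long, along the can's y axis, its centre line 165 mm above the can's underside. It starts standing on the crate's inner floor. Origin: centre of its underside, z up.
- can_grip (a point): Middle of the level top of the can's handle (165 mm above the can's underside).
- pad: Round flat cork pad fixed on the bench, 150 mm diameter, 4 mm thick. Origin: its centre, at bench level.
- tray: Loose aluminium tray like a dustpan, 0.22 kg. Floor 170 (its x) by 210 mm, 4 mm thick; 4 mm lips, 34 mm high from the underside, on three sides; +x edge open. Black handle behind the closed -x side, level: a bar from x = -85 to -195 mm, 18 mm wide (y), 28 mm high, centred 46 mm above the underside. Origin: centre of the floor's underside; x to the open edge, z up. Offcuts slide out at about 40 degrees.
- tray_grip (a point): Point in the tray's handle, 50 mm behind the closed side (tray frame x = -135 mm, z = 46 mm).
- tray_mouth (a point): Middle of the tray's open edge, at the underside (tray frame x = +85 mm).
- offcut0: Loose wooden offcut, about 35 g: a square leg end, a plain bar 80 x 28 x 28 mm. Origin: centre of its underside (as it starts), x along its length, y across its width, z up. May be absent.
- offcut1: Loose wooden offcut, about 35 g: a stepped moulding, 85 mm long: base 36 mm wide and 14 mm thick with an 18 mm wide, 12 mm thick rib along its middle (26 mm high in all). Origin: centre of its underside (as it starts), x along its length, y across its width, z up. May be absent.
- offcut2: Loose wooden offcut, about 35 g: a flat strip, 90 x 32 x 18 mm. Origin: centre of its underside (as it starts), x along its length, y across its width, z up. May be absent.
- offcut3: Loose wooden offcut, about 35 g: a tenon end, 80 mm long: a block 52 x 32 x 26 mm (its centre 14 mm to -x of the origin) and a thinner tongue 28 x 18 x 14 mm at its +x end. Origin: centre of its underside (as it starts), x along its length, y across its width, z up. May be absent.
- offcut4: Loose wooden offcut, about 35 g: a half-lap end, 86 x 30 mm, 13 mm thick on its +x half and 26 mm thick on its -x half. Origin: centre of its underside (as it starts), x along its length, y across its width, z up. May be absent.
- offcut5: Loose wooden offcut, about 35 g: a grooved rail, 84 x 34 mm: base 10 mm thick with a 9 mm wide, 12 mm high ridge along each long side (22 mm high in all). Origin: centre of its underside (as it starts), x along its length, y across its width, z up. May be absent.
- sanding_block: Cork sanding block 90 x 48 x 32 mm, lying among the offcuts, not an offcut. Stands by: leave alone. Origin: centre of its underside.
- tin: Small closed round tin, 84 mm diameter, 85 mm high. Stands by: leave alone. Origin: centre of its underside.
- brush: Paint brush lying on the bench, its length along its x. Stands by: leave alone. Origin: centre of its underside.
- glue: Glue bottle, 60 mm diameter, 170 mm high. Stands by: leave alone. Origin: centre of its underside.
- screwdriver: Screwdriver lying on the bench, its length along its x. Stands by: leave alone. Origin: centre of its underside.
- jar_pot: White pot, 90 mm diameter, 90 mm high. Stands by: leave alone. Origin: centre of its underside.

How it is judged (in metres and radians):
On the way, in this order (a step that is already met when the one before it is completed fails the run):
1. the can stands upright on the cork pad, let go (horizontal distance between can and pad below 0.035 m and height (world z) of can below 0.009 m and angle between can's own z axis and vertical below 0.08 rad and linear speed of can below 0.02 m/s and contact force between the fingers and can below 0.1 N), for 0.2 s.
2. every offcut lies in the tray (x of offcut0 in the frame of tray between -0.09 and 0.09 m and y of offcut0 in the frame of tray between -0.102 and 0.102 m and z of offcut0 in the frame of tray between -0.002 and 0.06 m and x of offcut1 in the frame of tray between -0.09 and 0.09 m and y of offcut1 in the frame of tray between -0.102 and 0.102 m and z of offcut1 in the frame of tray between -0.002 and 0.06 m and x of offcut2 in the frame of tray between -0.09 and 0.09 m and y of offcut2 in the frame of tray between -0.102 and 0.102 m and z of offcut2 in the frame of tray between -0.002 and 0.06 m and x of offcut3 in the frame of tray between -0.09 and 0.09 m and y of offcut3 in the frame of tray between -0.102 and 0.102 m and z of offcut3 in the frame of tray between -0.002 and 0.06 m and x of offcut4 in the frame of tray between -0.09 and 0.09 m and y of offcut4 in the frame of tray between -0.102 and 0.102 m and z of offcut4 in the frame of tray between -0.002 and 0.06 m and x of offcut5 in the frame of tray between -0.09 and 0.09 m and y of offcut5 in the frame of tray between -0.102 and 0.102 m and z of offcut5 in the frame of tray between -0.002 and 0.06 m and angle between tray's own z axis and vertical below 0.3 rad), for 0.2 s.
3. the tray is tilted with its open edge over the crate and every offcut is in the crate (x of offcut0 in the frame of crate between -0.132 and 0.132 m and y of offcut0 in the frame of crate between -0.122 and 0.122 m and z of offcut0 in the frame of crate between 0.02 and 0.09 m and x of offcut1 in the frame of crate between -0.132 and 0.132 m and y of offcut1 in the frame of crate between -0.122 and 0.122 m and z of offcut1 in the frame of crate between 0.02 and 0.09 m and x of offcut2 in the frame of crate between -0.132 and 0.132 m and y of offcut2 in the frame of crate between -0.122 and 0.122 m and z of offcut2 in the frame of crate between 0.02 and 0.09 m and x of offcut3 in the frame of crate between -0.132 and 0.132 m and y of offcut3 in the frame of crate between -0.122 and 0.122 m and z of offcut3 in the frame of crate between 0.02 and 0.09 m and x of offcut4 in the frame of crate between -0.132 and 0.132 m and y of offcut4 in the frame of crate between -0.122 and 0.122 m and z of offcut4 in the frame of crate between 0.02 and 0.09 m and x of offcut5 in the frame of crate between -0.132 and 0.132 m and y of offcut5 in the frame of crate between -0.122 and 0.122 m and z of offcut5 in the frame of crate between 0.02 and 0.09 m and angle between tray's own z axis and vertical above 0.35 rad and z of tray_mouth in the frame of crate above 0.03 m and horizontal distance between tray_mouth and crate below 0.17 m), for 0.1 s.
At the end, for the whole second after the job is handed in: The can stands upright wholly on the cork pad (within 35 mm of its centre), every offcut is inside the crate, below its rim, the tray lies flat and right way up on the bench (within 0.06 rad), all at rest (horizontal distance between can and pad below 0.035 m and height (world z) of can below 0.009 m and angle between can's own z axis and vertical below 0.08 rad and x of offcut0 in the frame of crate between -0.132 and 0.132 m and y of offcut0 in the frame of crate between -0.122 and 0.122 m and z of offcut0 in the frame of crate between 0.02 and 0.09 m and x of offcut1 in the frame of crate between -0.132 and 0.132 m and y of offcut1 in the frame of crate between -0.122 and 0.122 m and z of offcut1 in the frame of crate between 0.02 and 0.09 m and x of offcut2 in the frame of crate between -0.132 and 0.132 m and y of offcut2 in the frame of crate between -0.122 and 0.122 m and z of offcut2 in the frame of crate between 0.02 and 0.09 m and x of offcut3 in the frame of crate between -0.132 and 0.132 m and y of offcut3 in the frame of crate between -0.122 and 0.122 m and z of offcut3 in the frame of crate between 0.02 and 0.09 m and x of offcut4 in the frame of crate between -0.132 and 0.132 m and y of offcut4 in the frame of crate between -0.122 and 0.122 m and z of offcut4 in the frame of crate between 0.02 and 0.09 m and x of offcut5 in the frame of crate between -0.132 and 0.132 m and y of offcut5 in the frame of crate between -0.122 and 0.122 m and z of offcut5 in the frame of crate between 0.02 and 0.09 m and linear speed of each of offcut0, offcut1, offcut2, offcut3, offcut4, offcut5, can, tray below 0.02 m/s and height (world z) of tray between -0.005 and 0.008 m and angle between tray's own z axis and vertical below 0.06 rad); the robot touches nothing.
It fails at once if the can is tipped by more than 0.5 rad (angle between can's own z axis and vertical above 0.5 rad).
It fails at once if a bystander (sanding block, tin, brush, glue bottle, screwdriver, pot) is moved by more than 50 mm (distance of any of sanding_block, tin, brush, glue, screwdriver, jar_pot from where it was at the start of the episode above 0.05 m).
Of offcut0, offcut1, offcut2, offcut3, offcut4, offcut5 only 4 to 6 are there at a start; the rules pass over those that are not, and their reading is None.
At some moment in a run one of offcut0, offcut1, offcut2, offcut3, offcut4, offcut5 may be knocked a few centimetres aside while the robot is not near it.
It also fails if it takes over 210 s, if anything falls off the work surface, if the arm or the gripper's body presses on something with over 40 N, if the wrist force passes 120 N, or if a joint passes its speed limit or range.

## Working session

There is one attempt and no reset: what is moved stays moved. The work goes in short steps, Python scripts to look and compute and a tool call to move; the robot and the scene stay as the last step left them, time stands still between calls to the robot, and variables do not carry over. Pictures are saved under pics/ and viewed, at most 14 in all, crops included, and the job is handed in when it is done.

Besides the shell and the picture viewer there is one more tool, called in YAML: its name, and indented under it one key for each argument. servo_tool: Moves the arm, as the interface text tells. Its arguments: {"type":"object","properties":{"fingers":{"type":"array"},"slide":{"type":"array"},"rot":{"type":"array"},"grip_force":{"type":"number"}},"required":["fingers","slide","rot"]}

```bash
mkdir -p pics
cat > h.py <<'E'
import numpy as np, cv2
from station import bot
def ray(cam,px,M=None):
    M=M or bot.camera_model(cam); K=np.array(M["camera_matrix"]); T=np.array(M["T"])
    x=(px[0]-K[0,2])/K[0,0]; y=(px[1]-K[1,2])/K[1,1]
    if cam=="wrist":
        r=np.hypot(x,y); s=np.sin(r)/r if r>1e-9 else 1
        d=np.array([x*s,-y*s,-np.cos(r)])
    else: d=np.array([x,-y,-1.])
    return T[:3,3],T[:3,:3]@d
def onplane(cam,px,z,M=None):
    o,d=ray(cam,px,M); return o+d*(z-o[2])/d[2]
def proj(cam,P,M=None):
    M=M or bot.camera_model(cam); K=np.array(M["camera_matrix"]); T=np.array(M["T"])
    p=(np.asarray(P,float)-T[:3,3])@T[:3,:3]; x,y,w=p[...,0],-p[...,1],-p[...,2]
    if cam=="wrist":
        q=np.hypot(x,y)+1e-9; t=np.arctan2(q,w); a,b=x/q*t,y/q*t
    else: a,b=x/w,y/w
    return np.stack([K[0,0]*a+K[0,2],K[1,1]*b+K[1,2]],-1)
def save(cam,name):
    im=bot.get_image(cam); cv2.imwrite(f"pics/{name}.png",im[:,:,::-1]); return im
E
python3 - <<'E'
from h import *
np.set_printoptions(precision=1,suppress=True)
for c in("scene","side","wrist"):
    M=bot.camera_model(c); print(c,np.array(M["T"]).round(2).tolist(),np.array(M["camera_matrix"]).round(1).tolist(),[k for k in M])
    save(c,c+"0")
    for l in ["crate","can","can_grip","pad","tray","tray_grip","tray_mouth","offcut0","offcut1","offcut2","offcut3","offcut4","offcut5","sanding_block","tin","glue","brush","screwdriver","jar_pot"]:
        if c=="wrist" and l in("can_grip","tin","glue","brush","screwdriver","jar_pot"): continue
        for d in bot.search_frame(l,c)[:2]: print(l,round(d["p"],2),np.array(d["centre"]).round(),onplane(c,d["centre"],15)[:2])
print(bot.get_obs())
E
```

```text
scene [[0.53, -0.61, 0.58, 1281.93], [0.85, 0.38, -0.37, -515.74], [0.01, 0.69, 0.72, 1106.05], [0.0, 0.0, 0.0, 1.0]] [[537.9, 0.0, 322.7], [0.0, 537.9, 236.9], [0.0, 0.0, 1.0]] ['camera_matrix', 'T']
crate 0.92 [422. 208.] [462.7 360.8]
can 0.73 [419. 180.] [357.2 435.2]
can 0.31 [382. 303.] [680.1  52.2]
can_grip 0.8 [419. 179.] [351.9 437.5]
pad 0.87 [383. 302.] [678.4  56. ]
pad 0.63 [338. 377.] [ 792.4 -154.5]
tray 0.71 [308. 251.] [430.1 -16.2]
tray_grip 0.8 [303. 253.] [429.7 -30. ]
tray_grip 0.5 [168. 356.] [ 539.1 -459.3]
tray_mouth 0.87 [302. 251.] [422.9 -29.8]
offcut0 0.97 [168. 356.] [ 539.6 -459. ]
offcut0 0.83 [272. 350.] [ 653.2 -248.8]
offcut1 0.97 [168. 356.] [ 539.6 -459. ]
offcut1 0.83 [272. 350.] [ 653.2 -248.8]
offcut2 0.97 [168. 356.] [ 539.6 -459. ]
offcut2 0.83 [272. 350.] [ 653.2 -248.8]
offcut3 0.97 [168. 356.] [ 539.6 -459. ]
offcut3 0.83 [272. 350.] [ 653.2 -248.8]
offcut4 0.97 [168. 356.] [ 539.6 -459. ]
offcut4 0.83 [272. 350.] [ 653.2 -248.8]
offcut5 0.97 [168. 356.] [ 539.6 -459. ]
offcut5 0.83 [272. 350.] [ 653.2 -248.8]
sanding_block 0.97 [203. 283.
[... 1913 characters left out ...]
0.0, 0.0, 0.0, 1.0]] [[371.6, 0.0, 317.2], [0.0, 371.6, 228.6], [0.0, 0.0, 1.0]] ['camera_matrix', 'T']
crate 0.95 [118.  11.] [405.2 217.7]
pad 0.81 [358. 133.] [664.6  68.1]
tray 0.74 [147. 203.] [437.8  -1.8]
tray 0.28 [360. 130.] [666.2  70.8]
tray_grip 0.7 [148. 201.] [439.2   0.8]
tray_mouth 0.88 [149. 201.] [440.4   0.3]
{'time': 2.7, 'joint_pos': array([-0.1,  0.2,  1.5,  0. ,  1.4, -0.1]), 'dq': array([ 0.,  0.,  0., -0.,  0., -0.]), 'tau': array([ -0. , -49.5, -38.8,   0.1,   0. ,   0. ]), 'tcp_pos': array([625. ,   0. , 236.6]), 'orientation': array([2.2, 2.2, 0. ]), 'force': array([ 0.6,  0. , -0.4]), 'torque': array([0., 0., 0.]), 'grip_force': 0.0, 'opening': 1.000571863075975}
```

```bash
python3 -c "
import cv2,numpy as np
a=cv2.imread('pics/scene0.png');print(a.shape)"
```

```text
(480, 640, 3)
```

View pics/scene0.png

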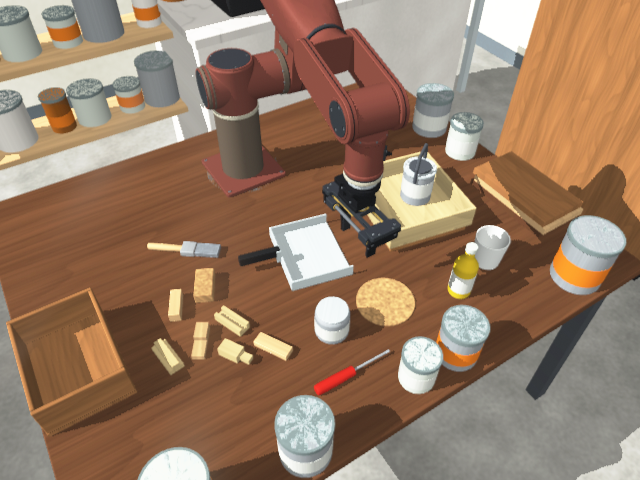

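View pics/wrist0.png

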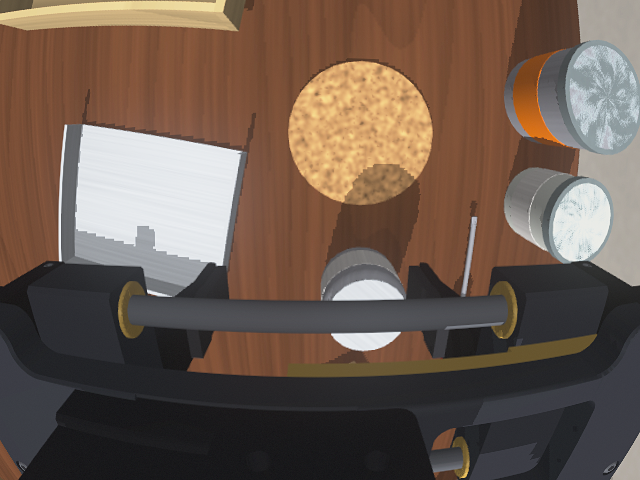

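View pics/side0.png

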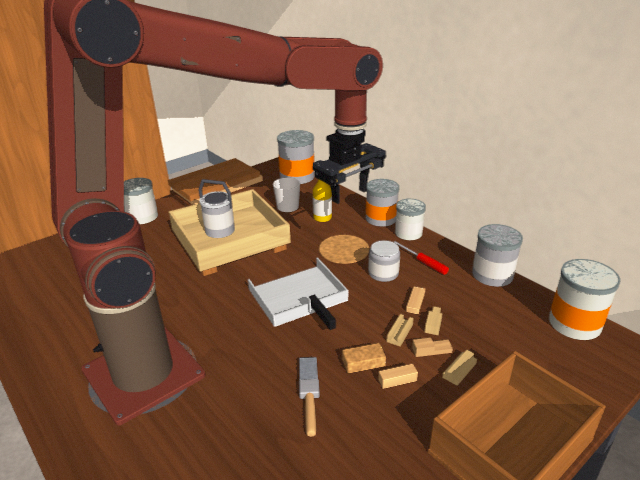

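The scene shows the can in the crate (419,180), tray (312,250) with its handle to the left, pad (385,302), six offcuts at about (175,304), (168,356), (201,340), (232,320), (235,351) and (273,346), and the sanding block at (204,285). I'll move over the crate for a closer look.

servo_tool:
  fingers: [1,1,1,1,1]
  slide:
    - [-0.03,0.045,0.025]
    - [-0.03,0.045,0.025]
    - [-0.03,0.045,0.025]
    - [-0.03,0.045,0.025]
    - [-0.03,0.045,0.025]
  rot:
    - [0,0,0]
    - [0,0,0]
    - [0,0,0]
    - [0,0,0]
    - [0,0,0]

```text
time: 3.32
tcp_pos: [473.8, 226.3, 362.6]
orientation: [2.222, 2.221, 0.001]
force: [0.6, -0.2, -0.0]
opening: 0.997
grip_force: 0.0
```

Run:
```python
from h import *
np.set_printoptions(precision=1,suppress=True)
o=bot.get_obs(); print(o["time"],o["tcp_pos"],o["orientation"])
import pickle
pickle.dump({c:bot.camera_model(c) for c in("wrist","scene","side")},open("m1.pkl","wb"))
save("wrist","wrist1");
for c in ("wrist","side","scene"):
  bot.get_image(c)
  for l in("can","can_grip","pad"):
    for d in bot.silhouettes(l,c)[:1]:
      m=d["mask"]; ys,xs=np.nonzero(m); print(c,l,d["p"],np.array(d["centre"]),xs.min(),xs.max(),ys.min(),ys.max())
      np.save(f"m_{c}_{l}.npy",m)
```

```text
3.325 [473.8 226.3 362.6] [2.2 2.2 0. ]
wrist can_grip 0.96 [267.1  70.4] 222 315 29 120
wrist pad 0.68 [451.3 265.6] 396 484 243 299
side can 0.7 [215.9 208.8] 199 234 179 237
side can_grip 0.9 [217.9 210.5] 199 234 180 237
side pad 0.79 [345.  248.4] 319 369 234 263
scene can 0.63 [416.9 178.6] 400 436 143 204
scene can_grip 0.78 [418.5 178.2] 400 436 144 204
scene pad 0.82 [383.6 303.7] 356 414 278 325
```

View pics/wrist1.png

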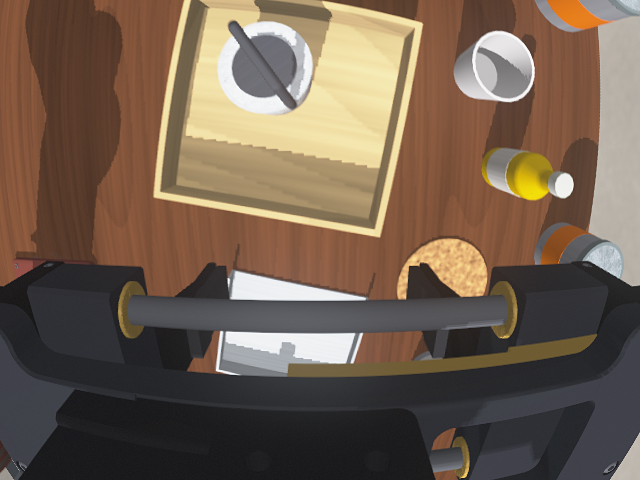

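The wrist picture shows the handle bar running from about (234,24) to (291,106). Crate rim corners are at (155,197), (380,236) and (421,21).

Run:
```python
from h import *
import pickle
np.set_printoptions(precision=1,suppress=True)
M=pickle.load(open("m1.pkl","rb"))
a=onplane("wrist",(234,24),199,M["wrist"]);b=onplane("wrist",(291,106),199,M["wrist"])
print("bar",a,b,(a+b)/2,np.linalg.norm(a-b),np.degrees(np.arctan2(*(a-b)[[1,0]])))
# silhouette centroid of white can rim: mid of can top at z=144
ms=np.load("m_wrist_can_grip.npy").nonzero()
mask=np.load("m_wrist_can_grip.npy").astype(np.uint8)
print("can top", onplane("wrist",(265,67),144,M["wrist"]))
for n in("side","scene"): # where bar center projects
    print(n,proj(n,np.array([a,b,(a+b)/2]),M[n]))
c=[onplane("wrist",p,90,M["wrist"]) for p in((155,197),(380,236),(421,21))]
print("crate",c,np.linalg.norm(c[0]-c[1]),np.linalg.norm(c[1]-c[2]),(c[0]+c[2])/2,np.degrees(np.arctan2(*(c[1]-c[0])[[1,0]])))
for c in("scene","side"):
    m=np.load(f"m_{c}_pad.npy").astype(np.uint8); ct=max(cv2.findContours(m,0,1)[0],key=cv2.contourArea)[:,0]
    P=np.array([onplane(c,p,4,M[c])[:2] for p in ct]); print(c,"pad",cv2.minEnclosingCircle(P.astype(np.float32)),P.mean(0))
```

```text
bar [402.4 391.8 199. ] [451.3 317.4 199. ] [426.8 354.6 199. ] 88.9924655185654 123.35489802496
can top [421.8 360.9 144. ]
side [[201.3 180.6]
 [229.4 184. ]
 [215.3 182.3]]
scene [[426.3 143.6]
 [416.7 161.7]
 [421.6 152.5]]
crate [array([273.4, 222. ,  90. ]), array([548.4, 172.8,  90. ]), array([592.9, 430.9,  90. ])] 279.4310061730028 261.866241302928 [433.1 326.5  90. ] -10.143158478767969
scene pad ((668.1160278320312, 67.7979965209961), 78.09172821044922) [669.5  67.8]
side pad ((669.7282104492188, 71.32669067382812), 79.15415954589844) [670.7  67.8]
```

servo_tool:
  fingers: [1,1,1,1,1]
  slide:
    - [-0.0103,0.0268,-0.01]
    - [-0.0103,0.0268,-0.01]
    - [-0.0103,0.0268,-0.01]
    - [-0.0103,0.0268,-0.01]
    - [-0.0103,0.0268,-0.01]
  rot:
    - [0,0,0.117]
    - [0,0,0.117]
    - [0,0,0.117]
    - [0,0,0.117]
    - [0,0,0.117]

```text
time: 4.6
tcp_pos: [423.3, 359.6, 311.1]
orientation: [-1.482, -2.77, 0.0]
force: [0.4, -1.0, -0.8]
opening: 1.003
grip_force: 0.0
```

Run:
```python
from h import *
np.set_printoptions(precision=3,suppress=True)
o=bot.get_obs(); print(o["tcp_pos"],o["orientation"],o["joint_pos"])
print(proj("wrist",[[422.5,360.5,199],[402.4,391.8,199]]))
save("wrist","wrist2")
```

```text
[423.307 359.621 311.095] [-1.482 -2.77   0.   ] [ 0.562  0.015  1.612  0.     1.515 -0.026]
[[318.351 227.356]
 [319.387 176.676]]
```

View pics/wrist2.png

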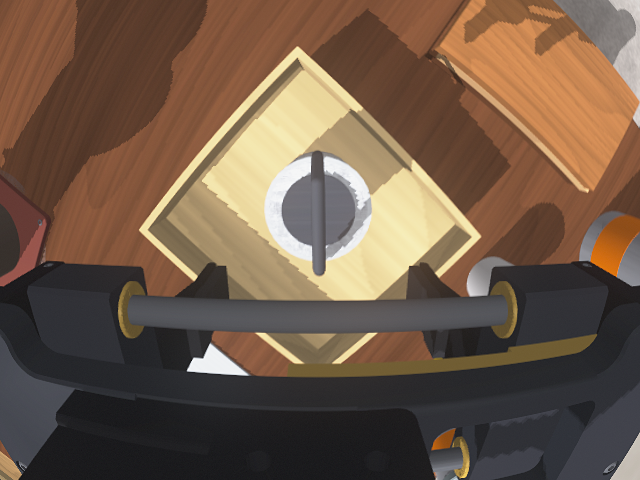

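The handle is aligned with the finger plane, with its ends at (318,151) and (319,273). The can's top disc is centred at (318,208).

Run:
```python
from h import *
np.set_printoptions(precision=1,suppress=True)
for p,z in(((318,151),199),((319,273),199),((318,208),144),((318,208),199)): print(p,z,onplane("wrist",p,z))
M=bot.camera_model("wrist");print(np.array(M["T"]))
```

```text
(318, 151) 199 [388.7 408.8 199. ]
(319, 273) 199 [440.4 334.2 199. ]
(318, 208) 144 [418.2 365.4 144. ]
(318, 208) 199 [411.6 375.1 199. ]
[[  0.8  -0.5  -0.1 380.6]
 [  0.6   0.8   0.2 421. ]
 [ -0.   -0.3   1.  459.4]
 [  0.    0.    0.    1. ]]
```

servo_tool:
  fingers: [1,1,1,1,1]
  slide:
    - [-0.002,0.003,-0.03]
    - [0,0,-0.03]
    - [0,0,-0.03]
    - [0,0,-0.027]
    - [0,0,0]
  rot:
    - [0,0,0]
    - [0,0,0]
    - [0,0,0]
    - [0,0,0]
    - [0,0,0]

```text
time: 5.28
tcp_pos: [420.2, 360.7, 192.0]
orientation: [-1.487, -2.765, 0.008]
force: [0.1, 0.9, 0.1]
opening: 1.001
grip_force: 0.0
```

servo_tool:
  fingers: [-1,-1,-1,-1,-1]
  slide:
    - [0,0,0]
    - [0,0,0]
    - [0,0,0]
    - [0,0,0]
    - [0,0,0]
  rot:
    - [0,0,0]
    - [0,0,0]
    - [0,0,0]
    - [0,0,0]
    - [0,0,0]
  grip_force: 40

```text
time: 5.9
tcp_pos: [421.5, 362.0, 194.7]
orientation: [1.486, 2.768, 0.0]
force: [0.3, -0.6, 0.2]
opening: 0.515
grip_force: 0.0
```

servo_tool:
  fingers: [-1,-1,-1,-1,-1]
  slide:
    - [0,0,0]
    - [0,0,0]
    - [0,0,0.005]
    - [0,0,0.01]
    - [0,0,0.01]
  rot:
    - [0,0,0]
    - [0,0,0]
    - [0,0,0]
    - [0,0,0]
    - [0,0,0]

```text
time: 6.52
tcp_pos: [421.3, 361.9, 219.9]
orientation: [-1.486, -2.767, 0.001]
force: [1.0, -0.2, -3.2]
opening: 0.103
grip_force: 40.0
```

servo_tool:
  fingers: [-1,-1]
  slide:
    - [0,0,0.015]
    - [0,0,0]
  rot:
    - [0,0,0]
    - [0,0,0]

```text
time: 6.78
tcp_pos: [422.4, 362.6, 236.7]
orientation: [1.486, 2.766, 0.005]
force: [0.5, 0.1, -3.6]
opening: 0.098
grip_force: 40.0
```

Run:
```python
from h import *
np.set_printoptions(precision=1,suppress=True)
o=bot.get_obs(); print(o["tcp_pos"],o["force"],o["opening"],o["grip_force"])
a=bot.get_image("side")[130:270,150:290]; b=bot.get_image("scene")[110:250,350:490]; 
cv2.imwrite("pics/g.png",cv2.resize(np.hstack([a,b]),None,fx=2.8,fy=2.8,interpolation=cv2.INTER_CUBIC)[:,:,::-1])
```

```text
[422.4 362.6 236.7] [ 0.5  0.1 -3.6] 0.09753499563286301 39.98105049133301
```

View pics/g.png

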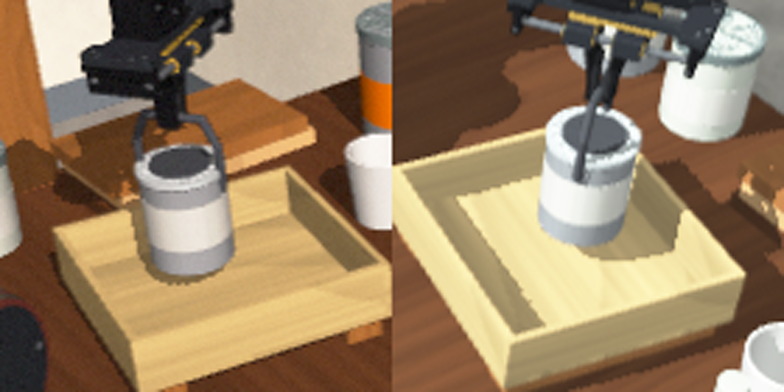

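The can hangs upright from the fingers, clear of the floor. I'll carry it to the pad.

servo_tool:
  fingers: [-1,-1,-1,-1,-1]
  slide:
    - [0,0,0.02]
    - [0,0,0.03]
    - [0,0,0.03]
    - [0.01,-0.012,0.01]
    - [0.02,-0.024,0]
  rot:
    - [0,0,0]
    - [0,0,0]
    - [0,0,0]
    - [0,0,0]
    - [0,0,0]

```text
time: 7.5
tcp_pos: [452.1, 325.8, 325.9]
orientation: [1.483, 2.768, 0.003]
force: [0.5, 0.7, -3.9]
opening: 0.102
grip_force: 40.0
```

servo_tool:
  fingers: [-1,-1,-1,-1,-1]
  slide:
    - [0.025,-0.03,0]
    - [0.025,-0.03,0]
    - [0.025,-0.03,0]
    - [0.025,-0.03,0]
    - [0.025,-0.03,0]
  rot:
    - [0,0,0]
    - [0,0,0]
    - [0,0,0]
    - [0,0,0]
    - [0,0,0]

```text
time: 8.12
tcp_pos: [577.3, 173.7, 323.7]
orientation: [-1.487, -2.767, 0.002]
force: [-0.3, -0.2, -3.5]
opening: 0.1
grip_force: 40.0
```

servo_tool:
  fingers: [-1,-1,-1,-1,-1]
  slide:
    - [0.025,-0.03,-0.02]
    - [0.025,-0.03,-0.02]
    - [0.02,-0.022,-0.02]
    - [0.015,-0.018,-0.02]
    - [0.009,-0.008,-0.02]
  rot:
    - [0,0,0]
    - [0,0,0]
    - [0,0,0]
    - [0,0,0]
    - [0,0,0]

```text
time: 8.75
tcp_pos: [670.8, 65.7, 222.8]
orientation: [-1.489, -2.765, 0.002]
force: [-0.9, 0.2, -2.0]
opening: 0.1
grip_force: 40.0
```

Run:
```python
from h import *
np.set_printoptions(precision=1,suppress=True)
o=bot.get_obs(); print(o["time"],o["tcp_pos"],o["force"],o["opening"],o["grip_force"])
a=bot.get_image("side")[140:280,270:410]; b=bot.get_image("scene")[200:340,310:450]; 
cv2.imwrite("pics/g2.png",cv2.resize(np.hstack([a,b]),None,fx=2.8,fy=2.8,interpolation=cv2.INTER_CUBIC)[:,:,::-1])
```

```text
8.75 [670.8  65.7 222.8] [-0.9  0.2 -2. ] 0.10038083028068832 39.97971296310425
```

View pics/g2.png

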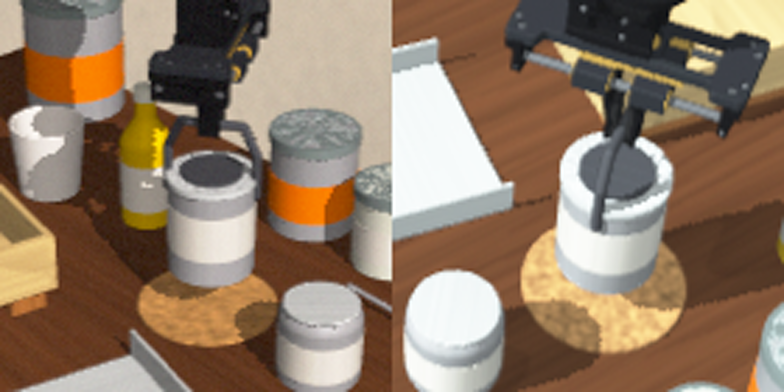

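The can is upright, about 40 mm above the pad and centred over it. I'll lower it until it touches.

servo_tool:
  fingers: [-1,-1,-1,-1,-1]
  slide:
    - [0,0.002,-0.02]
    - [0,0,-0.015]
    - [0,0,-0.004]
    - [0,0,-0.003]
    - [0,0,0]
  rot:
    - [0,0,0]
    - [0,0,0]
    - [0,0,0]
    - [0,0,0]
    - [0,0,0]

```text
time: 9.48
tcp_pos: [670.7, 70.2, 183.0]
orientation: [1.486, 2.767, 0.0]
force: [-0.1, 0.2, -2.1]
opening: 0.1
grip_force: 40.0
```

servo_tool:
  fingers: [-1,-1]
  slide:
    - [0,0,-0.003]
    - [0,0,0]
  rot:
    - [0,0,0]
    - [0,0,0]

```text
time: 9.72
tcp_pos: [670.5, 70.0, 179.5]
orientation: [-1.487, -2.768, 0.0]
force: [0.8, 0.8, -2.6]
opening: 0.1
grip_force: 40.0
```

servo_tool:
  fingers: [-1,-1]
  slide:
    - [0,0,-0.002]
    - [0,0,0]
  rot:
    - [0,0,0]
    - [0,0,0]

```text
time: 9.98
tcp_pos: [670.4, 70.0, 177.3]
orientation: [-1.486, -2.767, 0.0]
force: [-0.3, 0.0, -3.1]
opening: 0.104
grip_force: 40.0
```

Run:
```python
from h import *
np.set_printoptions(precision=1,suppress=True)
M=bot.camera_model("side");o=bot.get_obs(); print(o["tcp_pos"],o["force"])
for c in("side","scene"):
    bot.get_image(c)
    for l in("can",):
        d=bot.silhouettes(l,c)[0]; ys,xs=np.nonzero(d["mask"]); print(c,d["p"],xs.min(),xs.max(),ys.min(),ys.max())
    t=np.linspace(0,6.283,60); x,y=o["tcp_pos"][:2]
    for z in(4,10,16): # lowest row of base circle
        p=proj(c,np.stack([x+45*np.cos(t),y+45*np.sin(t),0*t+z],-1)); print(z,p[:,1].max())
```

```text
[670.4  70.  177.3] [-0.3  0.  -3.1]
side 0.58 328 361 195 254
4 256.4979603786168
10 254.80338194536526
16 253.10168597656028
scene 0.64 368 409 253 314
4 314.6294591045257
10 313.21420402309906
16 311.78972031504526
```

Close; I'll keep lowering in small steps.

servo_tool:
  fingers: [-1,-1]
  slide:
    - [0,0,-0.002]
    - [0,0,0]
  rot:
    - [0,0,0]
    - [0,0,0]

```text
time: 10.42
tcp_pos: [670.3, 70.0, 175.2]
orientation: [-1.486, -2.767, 0.0]
force: [-0.2, 0.6, -2.8]
opening: 0.096
grip_force: 40.0
```

servo_tool:
  fingers: [-1,-1]
  slide:
    - [0,0,-0.002]
    - [0,0,0]
  rot:
    - [0,0,0]
    - [0,0,0]

```text
time: 10.68
tcp_pos: [671.0, 70.1, 174.1]
orientation: [1.486, 2.767, 0.001]
force: [-0.4, -0.3, -1.2]
opening: 0.099
grip_force: 40.0
```

servo_tool:
  fingers: [-1,-1]
  slide:
    - [0,0,-0.002]
    - [0,0,0]
  rot:
    - [0,0,0]
    - [0,0,0]

```text
time: 10.92
tcp_pos: [671.6, 70.5, 173.9]
orientation: [1.485, 2.765, 0.003]
force: [-1.8, 2.2, 5.9]
opening: 0.1
grip_force: 40.0
```

Contact made; releasing and rising.

servo_tool:
  fingers: [1,1,1,1,1]
  slide:
    - [0,0,0]
    - [0,0,0]
    - [0,0,0]
    - [0,0,0]
    - [0,0,0.02]
  rot:
    - [0,0,0]
    - [0,0,0]
    - [0,0,0]
    - [0,0,0]
    - [0,0,0]

```text
time: 11.55
tcp_pos: [669.0, 69.9, 189.8]
orientation: [-1.485, -2.764, 0.003]
force: [0.4, -0.1, -0.2]
opening: 0.583
grip_force: 0.0
```

servo_tool:
  fingers: [1,1,1,1,1]
  slide:
    - [0,0,0.06]
    - [0,0,0.06]
    - [-0.03,-0.05,0.06]
    - [-0.03,-0.06,0.03]
    - [-0.03,-0.06,0]
  rot:
    - [0,0,0]
    - [0,0,0]
    - [0,0,-0.18]
    - [0,0,-0.18]
    - [0,0,-0.18]

```text
time: 12.18
tcp_pos: [594.9, -75.4, 387.4]
orientation: [2.171, 2.261, 0.006]
force: [0.2, -1.3, -0.5]
opening: 0.99
grip_force: 0.0
```

servo_tool:
  fingers: [1,1,1,1,1]
  slide:
    - [-0.03,-0.06,0]
    - [-0.02,-0.06,0]
    - [-0.02,-0.06,0]
    - [0,-0.06,0]
    - [0,-0.05,0]
  rot:
    - [0,0,-0.045]
    - [0,0,0]
    - [0,0,0]
    - [0,0,0]
    - [0,0,0]

```text
time: 12.8
tcp_pos: [526.5, -361.1, 384.0]
orientation: [2.221, 2.218, 0.0]
force: [0.2, 0.2, -0.3]
opening: 1.001
grip_force: 0.0
```

Run:
```python
from h import *
import pickle
np.set_printoptions(precision=3,suppress=True)
o=bot.get_obs(); print(o["time"],o["tcp_pos"],o["orientation"],o["joint_pos"])
pickle.dump(bot.camera_model("wrist"),open("m2.pkl","wb")); save("wrist","wrist3"); a=save("scene","scene3")
ds=[]
for l in ("offcut0","sanding_block","can","pad"):
  for d in bot.silhouettes(l,"wrist" if l[0] in "os" else "scene"): print(l,d["p"],d["centre"],d["mask"].sum())
```

```text
12.8 [ 526.451 -361.125  384.041] [2.221 2.218 0.   ] [-0.725  0.202  1.277 -0.     1.661 -0.723]
offcut0 0.93 [323.5, 193.0] 1351
offcut0 0.91 [397.7, 98.0] 1461
offcut0 0.84 [316.6, 129.2] 1449
offcut0 0.63 [235.8, 199.8] 1326
offcut0 0.6 [374.9, 155.9] 1170
offcut0 0.56 [322.3, 245.0] 1534
offcut0 0.26 [225.2, 20.1] 1790
sanding_block 0.83 [222.7, 141.7] 2302
can 0.68 [389.1, 284.1] 1909
pad 0.77 [375.8, 313.2] 1006
```

View pics/wrist3.png

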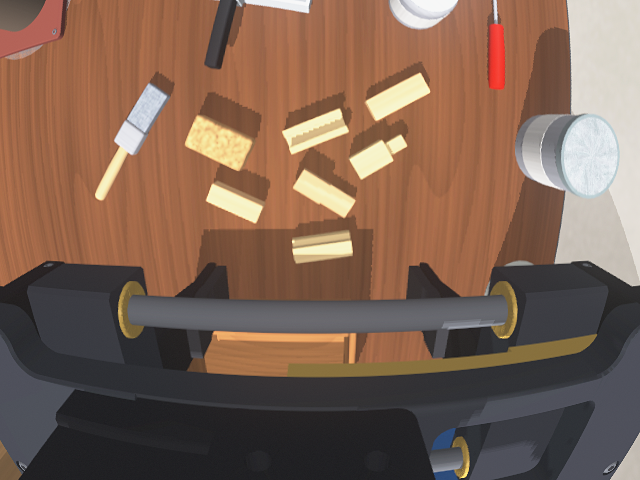

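Six offcuts lie around the picture, at (316,129), (398,98), (375,156), (324,193), (322,245) and (236,200). The sanding block is at (222,141). I'll zoom in to tell which is which.

```bash
cat > fit.py <<'E'
from h import *
from scipy.optimize import minimize
B={0:[(-40,40,-14,14,0,28)],1:[(-42.5,42.5,-18,18,0,14),(-42.5,42.5,-9,9,14,26)],2:[(-45,45,-16,16,0,18)],
3:[(-40,12,-16,16,0,26),(12,40,-9,9,0,14)],4:[(-43,0,-15,15,0,26),(0,43,-15,15,0,13)],5:[(-42,42,-17,17,0,22)],9:[(-45,45,-24,24,0,32)]}
def render(cam,M,k,x,y,a,s=4,z0=0):
    im=np.zeros((480*s//1,640*s),np.uint8) if 0 else np.zeros((480,640),np.uint8)
    R=np.array([[np.cos(a),-np.sin(a)],[np.sin(a),np.cos(a)]])
    for b in B[k]:
        P=np.array([[u,v,w+z0] for u in b[:2] for v in b[2:4] for w in b[4:]],float); P[:,:2]=P[:,:2]@R.T+[x,y]
        h=cv2.convexHull(proj(cam,P,M).astype(np.float32)); cv2.fillConvexPoly(im,(h*16).round().astype(np.int32),1,shift=4)
    return im
def fit(cam,M,mask,k,starts):
    mask=mask.astype(np.uint8); best=None
    def f(p):
        r=render(cam,M,k,p[0],p[1],p[2]/30); return -(r&mask).sum()/((r|mask).sum()+1)
    for s in starts:
        q=minimize(f,[s[0],s[1],s[2]*30],method="Nelder-Mead",options=dict(initial_simplex=[[s[0],s[1],s[2]*30],[s[0]+6,s[1],s[2]*30],[s[0],s[1]+6,s[2]*30],[s[0],s[1],s[2]*30+5]],maxfev=150))
        if best is None or q.fun<best[0]: best=(q.fun,q.x[0],q.x[1],q.x[2]/30)
    return best
def starts(cam,M,mask):
    ys,xs=np.nonzero(mask); P=np.array([onplane(cam,(u,v),12,M)[:2] for u,v in zip(xs[::5],ys[::5])]).astype(np.float32)
    (cx,cy),_,_=cv2.minAreaRect(P); c=P-P.mean(0); w,v=np.linalg.eigh(c.T@c); a=np.arctan2(v[1,1],v[0,1])
    return [(cx,cy,a),(cx,cy,a+np.pi)]
E
python3 - <<'E'
from fit import *
import pickle
M=pickle.load(open("m2.pkl","rb"))
im=cv2.imread("pics/wrist3.png"); cv2.imwrite("pics/z3.png",cv2.resize(im[75:275,185:445],None,fx=3,fy=3,interpolation=cv2.INTER_CUBIC))
bot.get_image("wrist"); out=[]
for d in bot.silhouettes("offcut0","wrist")[:6]:
    m=d["mask"]; st=starts("wrist",M,m); print(np.round(d["centre"]),end=" ")
    for k in range(6):
        b=fit("wrist",M,m,k,st if k in(3,4) else st[:1]); print(k,"%.2f(%.0f,%.0f,%.2f)"%(-b[0],*b[1:]),end=" ")
    print(); out.append(m)
np.save("masks.npy",np.array(out))
E
```

```text
[318. 248.] 0 -0.00(533,-390,-4.08) 1 -0.00(499,-418,-2.52) 2 -0.00(499,-418,-2.52) 3 -0.00(549,-415,-3.13) 4 -0.00(533,-390,-4.08) 5 -0.00(533,-390,-4.08) 
[322. 194.] 0 -0.00(574,-366,2.48) 1 -0.00(565,-339,2.16) 2 -0.00(529,-317,3.16) 3 -0.00(565,-339,2.16) 4 -0.00(576,-347,2.39) 5 -0.00(586,-443,3.28) 
[397. 100.] 0 -0.00(664,-276,-2.47) 1 -0.00(651,-168,-3.41) 2 -0.00(624,-212,-2.60) 3 -0.00(711,-212,-4.92) 4 -0.00(620,-194,-3.00) 5 -0.00(663,-138,-4.67) 
[317. 134.] 0 -0.00(524,-222,-3.89) 1 -0.00(524,-222,-3.89) 2 -0.00(483,-251,-2.41) 3 -0.00(524,-238,-3.44) 4 -0.00(524,-222,-3.89) 5 -0.00(524,-222,-3.89) 
[234. 205.] 0 -0.00(382,-338,2.76) 1 -0.00(429,-332,0.85) 2 -0.00(382,-338,2.76) 3 -0.00(435,-350,2.26) 4 -0.00(460,-356,2.04) 5 -0.00(382,-338,2.76) 
[373. 158.] 0 -0.00(648,-346,-2.42) 1 -0.00(647,-366,-2.19) 2 -0.00(639,-360,-2.42) 3 -0.00(676,-292,-3.23) 4 -0.00(664,-242,-5.08) 5 -0.00(660,-278,-4.22) fit.py:15: RuntimeWarning: overflow encountered in scalar negative
  r=render(cam,M,k,p[0],p[1],p[2]/30); return -(r&mask).sum()/((r|mask).sum()+1)
```

View pics/z3.png

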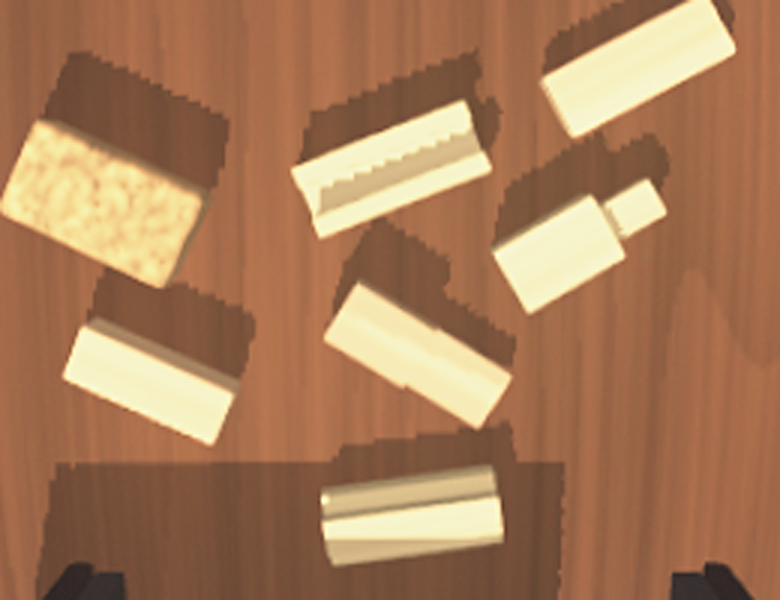

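Identified: grooved rail 5 at (316,129), strip 2 at (398,98), tenon 3 at (375,156), half-lap 4 at (324,193) with its thick half up-left, moulding 1 at (322,245) and bar 0 at (236,200).

```bash
sed -i 's/return -(r&mask).sum()/return -float((r\&mask).sum())/' fit.py
python3 - <<'E'
from fit import *
import pickle
np.set_printoptions(precision=1,suppress=True)
M=pickle.load(open("m2.pkl","rb")); ms=np.load("masks.npy")
for m,k in zip(ms,(1,4,2,5,0,3)):
    b=fit("wrist",M,m,k,starts("wrist",M,m)); print(k,"%.2f (%.0f,%.0f) yaw %.2f"%(-b[0],*b[1:]))
M0=dict(camera_matrix=[[371.6,0,317.2],[0,371.6,228.6],[0,0,1]],T=[[1,0,0,624.3],[0,.9656,.26,71.61],[0,-.26,.9656,386.36],[0,0,0,1]])
l,r=[onplane("wrist",p,34,M0) for p in((66,124),(247,151))]
print("mouth",l,r,np.linalg.norm(l-r),(l+r)/2,np.degrees(np.arctan2(*(r-l)[[1,0]])))
M=pickle.load(open("m1.pkl","rb"))["wrist"]
for c,img in(("scene","scene3"),):
    for lab in("tray","tray_grip"):
        d=bot.silhouettes(lab,c)
        if d: print(lab,d[0]["p"],d[0]["centre"])
print("handle end wrist3", onplane("wrist",(213,66),60,pickle.load(open("m2.pkl","rb"))),onplane("wrist",(229,2),60,pickle.load(open("m2.pkl","rb"))))
E
```

```text
1 0.92 (532,-466) yaw -3.01
4 0.89 (537,-385) yaw 5.69
2 0.93 (639,-243) yaw -2.63
5 0.95 (523,-296) yaw -2.78
0 0.96 (407,-395) yaw 2.69
3 0.90 (612,-327) yaw 0.53
mouth [347.2  96.2  34. ] [557.3  53.4  34. ] 214.43762130893168 [452.3  74.8  34. ] -11.522673776070011
tray 0.79 [305.8, 255.1]
tray_grip 0.91 [304.6, 251.4]
handle end wrist3 [ 392.4 -203.6   60. ] [ 412.  -116.1   60. ]
```

```bash
cat > st.py <<'E'
import sys; from fit import *
from scipy.spatial.transform import Rotation as R
# grip offset along piece x, tip height above bench when gripping
G={0:(0,11),1:(0,4),2:(0,5),3:(-14,9),4:(-20,9),5:(0,6)}
def phi(o):
    y=R.from_rotvec(o["orientation"]).as_matrix()[:,1]; return np.arctan2(y[1],y[0])
def wrap(a,p=np.pi): return (a+p/2)%p-p/2
def look(k,x,y,a):
    o=bot.get_obs(); M=bot.camera_model("wrist"); bot.get_image("wrist"); t=o["tcp_pos"]; f=phi(o)
    print("t %.1f tcp"%o["time"],t.round(),"phi %.2f q"%f,o["joint_pos"].round(2),"open %.2f F"%o["opening"],o["force"].round(1))
    best=None
    for d in bot.silhouettes("offcut%d"%k,"wrist"):
        m=d["mask"]; s=starts("wrist",M,m)
        if np.hypot(s[0][0]-x,s[0][1]-y)>70: 
            print("  other %.2f"%d["p"],np.round(s[0][:2])); continue
        st=[(s[0][0],s[0][1],a),s[0],s[1]]
        b=fit("wrist",M,m,k,st); print("  cand p%.2f iou%.2f (%.0f,%.0f,%.2f)"%(d["p"],-b[0],*b[1:]))
        if best is None or b[0]<best[0]: best=b
    if best is None: print("not seen"); return
    _,x,y,a=best; g,h=G[k]; gx,gy=x+g*np.cos(a),y+g*np.sin(a)
    print("piece yaw %.2f MOVE dx %.1f dy %.1f dz %.1f dphi %.3f"%(a,gx-t[0],gy-t[1],h+bot.tcp_to_tips-t[2],wrap(a+np.pi/2-f)))
if __name__=="__main__": look(int(sys.argv[1]),*map(float,sys.argv[2:5]))
E
python3 - <<'E'
from h import *
def tri(p,q):
    o,d=ray("scene",p);e,f=ray("side",q); A=np.stack([d,-f],1); s=np.linalg.lstsq(A,e-o,rcond=None)[0]; return ((o+d*s[0]+e+f*s[1])/2).round(),np.linalg.norm(o+d*s[0]-e-f*s[1]).round(1)
print("box",tri((133,383),(515,353)),tri((93,290),(433,437)),"tin",tri((332,310),(385,252)),"can",tri((389,284),(346,226)))
E
```

```text
box (array([ 600., -546.,   73.]), np.float64(4.4)) (array([ 310., -555.,   69.]), np.float64(14.8)) tin (array([669., -95.,  76.]), np.float64(6.2)) can (array([677.,  67.,  79.]), np.float64(0.5))
```

servo_tool:
  fingers: [0.25,0.25,0.25,0.25,0.25]
  slide:
    - [0,0.0065,-0.023]
    - [0,0.0065,-0.023]
    - [0,0.0065,-0.023]
    - [0,0.0065,-0.023]
    - [0,0.0065,-0.023]
  rot:
    - [0,0,-0.121]
    - [0,0,-0.121]
    - [0,0,-0.121]
    - [0,0,-0.121]
    - [0,0,-0.121]

```text
time: 13.92
tcp_pos: [527.4, -325.2, 266.5]
orientation: [2.784, 1.455, 0.0]
force: [-0.0, 0.8, -0.4]
opening: 0.637
grip_force: 0.0
```

servo_tool:
  fingers: [0.25,0.25,0.25,0.25,0.25]
  slide:
    - [0,0.0065,-0.023]
    - [0,0.0065,-0.023]
    - [0,0.0065,-0.023]
    - [0,0.0065,-0.023]
    - [0,0.0065,-0.023]
  rot:
    - [0,0,-0.121]
    - [0,0,-0.121]
    - [0,0,-0.121]
    - [0,0,-0.121]
    - [0,0,-0.121]

```text
time: 14.55
tcp_pos: [527.4, -292.8, 151.6]
orientation: [3.091, 0.559, 0.001]
force: [-0.7, 0.2, 0.7]
opening: 0.625
grip_force: 0.0
```

```bash
python3 st.py 5 523 -296 0.36
```

```text
t 14.6 tcp [ 527. -293.  152.] phi -1.21 q [-0.64  0.24  1.67  0.    1.23  0.58] open 0.63 F [-0.7  0.2  0.7]
  other 0.81 [ 558. -456.]
  other 0.79 [ 612. -324.]
  other 0.74 [ 640. -240.]
  cand p0.63 iou0.93 (523,-292,0.38)
  other 0.56 [ 428. -384.]
piece yaw 0.38 MOVE dx -4.6 dy 1.0 dz -131.6 dphi 0.025
```

servo_tool:
  fingers: [0.25,0.25,0.25,0.25,0.25]
  slide:
    - [-0.0046,0.001,-0.03]
    - [0,0,-0.03]
    - [0,0,-0.03]
    - [0,0,-0.03]
    - [0,0,-0.0115]
  rot:
    - [0,0,0.025]
    - [0,0,0]
    - [0,0,0]
    - [0,0,0]
    - [0,0,0]

```text
time: 15.28
tcp_pos: [522.1, -292.2, 19.6]
orientation: [-3.081, -0.606, 0.002]
force: [0.0, -0.3, -0.1]
opening: 0.625
grip_force: 0.0
```

servo_tool:
  fingers: [-1,-1,-1,-1,-1]
  slide:
    - [0,0,0]
    - [0,0,0]
    - [0,0,0]
    - [0,0,0]
    - [0,0,0]
  rot:
    - [0,0,0]
    - [0,0,0]
    - [0,0,0]
    - [0,0,0]
    - [0,0,0]
  grip_force: 20

```text
time: 15.9
tcp_pos: [523.5, -293.4, 22.0]
orientation: [3.081, 0.602, 0.003]
force: [-0.6, 1.2, 5.3]
opening: 0.392
grip_force: 20.0
```

servo_tool:
  fingers: [-1,-1,-1,-1,-1]
  slide:
    - [0,0,0.01]
    - [0,0,0.03]
    - [0,0,0.03]
    - [0,0,0.03]
    - [0,0,0.03]
  rot:
    - [0,0,0]
    - [0,0,0]
    - [0,0,0]
    - [0,0,0]
    - [0,0,0]

```text
time: 16.52
tcp_pos: [522.4, -292.7, 151.8]
orientation: [3.083, 0.602, 0.0]
force: [1.0, -0.5, -0.2]
opening: 0.391
grip_force: 20.0
```

servo_tool:
  fingers: [-1,-1,-1,-1,-1]
  slide:
    - [-0.0294,0.05,0]
    - [-0.0294,0.05,0]
    - [-0.0294,0.05,0]
    - [-0.0294,0.05,0]
    - [-0.0294,0.05,0]
  rot:
    - [0,0,-0.119]
    - [0,0,-0.119]
    - [0,0,-0.119]
    - [0,0,-0.119]
    - [0,0,-0.119]

```text
time: 17.15
tcp_pos: [374.4, -41.4, 150.6]
orientation: [-3.124, 0.335, -0.001]
force: [0.4, 0.7, 0.2]
opening: 0.387
grip_force: 20.0
```

servo_tool:
  fingers: [-1,-1,-1,-1,-1]
  slide:
    - [0,0,-0.02]
    - [0,0,-0.03]
    - [0,0,-0.03]
    - [0,0,-0.03]
    - [0,0,0]
  rot:
    - [0,0,0]
    - [0,0,0]
    - [0,0,0]
    - [0,0,0]
    - [0,0,0]

```text
time: 17.77
tcp_pos: [373.3, -42.1, 38.8]
orientation: [-3.123, 0.328, 0.008]
force: [-0.3, 0.2, 0.5]
opening: 0.383
grip_force: 20.0
```

servo_tool:
  fingers: [0,0,0,0,0]
  slide:
    - [0,0,0]
    - [0,0,0]
    - [0,0,0.005]
    - [0,0,0.05]
    - [0,0,0.05]
  rot:
    - [0,0,0]
    - [0,0,0]
    - [0,0,0]
    - [0,0,0]
    - [0,0,0]

```text
time: 18.4
tcp_pos: [375.1, -42.7, 147.1]
orientation: [-3.124, 0.328, 0.001]
force: [1.2, -0.0, 0.5]
opening: 0.493
grip_force: 0.0
```

servo_tool:
  fingers: [0.25,0.25,0.25,0.25,0.25]
  slide:
    - [0.044,-0.033,0]
    - [0.044,-0.033,0]
    - [0.044,-0.033,0]
    - [0.044,-0.033,0]
    - [0.044,-0.033,0]
  rot:
    - [0,0,0.144]
    - [0,0,0.144]
    - [0,0,0.144]
    - [0,0,0.144]
    - [0,0,0.144]

```text
time: 19.02
tcp_pos: [597.2, -209.1, 146.4]
orientation: [3.037, 0.8, 0.002]
force: [0.6, 0.6, 0.8]
opening: 0.623
grip_force: 0.0
```

servo_tool:
  fingers: [0.25,0.25]
  slide:
    - [0.044,-0.033,0.004]
    - [0,0,0.004]
  rot:
    - [0,0,0]
    - [0,0,0]

```text
time: 19.27
tcp_pos: [641.1, -243.0, 152.2]
orientation: [-3.04, -0.791, 0.001]
force: [-0.8, 0.2, 0.4]
opening: 0.625
grip_force: 0.0
```

```bash
python3 st.py 2 640 -241 0.51; python3 -c "
from h import *
save('scene','scene4')"
```

```text
t 19.3 tcp [ 641. -243.  152.] phi -1.06 q [-0.48  0.43  1.43 -0.    1.29  0.58] open 0.63 F [-0.8  0.2  0.4]
  cand p0.96 iou0.98 (639,-240,0.52)
  other 0.90 [ 606. -321.]
  other 0.56 [ 553. -367.]
piece yaw 0.52 MOVE dx -2.0 dy 3.2 dz -133.2 dphi 0.007
```

View pics/scene4.png

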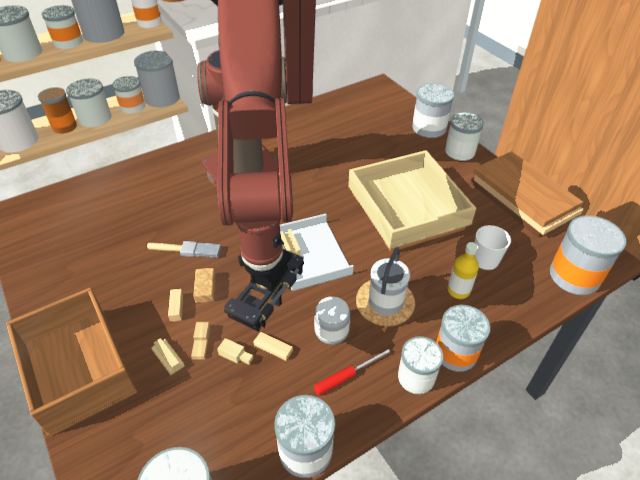

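The rail lies in the tray at (292,242) and the can stands on the pad at (389,290). Next is the strip.

servo_tool:
  fingers: [0.25,0.25,0.25,0.25,0.25]
  slide:
    - [-0.002,0.003,-0.03]
    - [0,0,-0.03]
    - [0,0,-0.03]
    - [0,0,-0.03]
    - [0,0,-0.013]
  rot:
    - [0,0,0.007]
    - [0,0,0]
    - [0,0,0]
    - [0,0,0]
    - [0,0,0]

```text
time: 20.05
tcp_pos: [635.8, -236.3, 19.4]
orientation: [-3.035, -0.805, 0.003]
force: [0.3, -0.9, 0.4]
opening: 0.625
grip_force: 0.0
```

servo_tool:
  fingers: [-1,-1,-1,-1,-1]
  slide:
    - [0,0,0]
    - [0,0,0]
    - [0,0,0]
    - [0,0,0]
    - [0,0,0]
  rot:
    - [0,0,0]
    - [0,0,0]
    - [0,0,0]
    - [0,0,0]
    - [0,0,0]
  grip_force: 20

```text
time: 20.68
tcp_pos: [638.6, -238.3, 22.2]
orientation: [3.035, 0.804, 0.003]
force: [-1.7, 0.5, 6.6]
opening: 0.365
grip_force: 20.0
```

servo_tool:
  fingers: [-1,-1,-1,-1,-1]
  slide:
    - [0,0,0.01]
    - [0,0,0.03]
    - [0,0,0.03]
    - [0,0,0.03]
    - [0,0,0.03]
  rot:
    - [0,0,0]
    - [0,0,0]
    - [0,0,0]
    - [0,0,0]
    - [0,0,0]

```text
time: 21.3
tcp_pos: [637.4, -237.7, 151.7]
orientation: [-3.037, -0.804, 0.0]
force: [0.3, 0.9, -0.5]
opening: 0.363
grip_force: 20.0
```

servo_tool:
  fingers: [-1,-1,-1,-1,-1]
  slide:
    - [-0.033,0.0355,0]
    - [-0.033,0.0355,0]
    - [-0.033,0.0355,0]
    - [-0.033,0.0355,0]
    - [-0.033,0.0355,0]
  rot:
    - [0,0,-0.142]
    - [0,0,-0.142]
    - [0,0,-0.142]
    - [0,0,-0.142]
    - [0,0,-0.142]

```text
time: 21.92
tcp_pos: [471.4, -59.3, 150.7]
orientation: [-3.126, 0.309, -0.001]
force: [0.3, 0.8, 0.1]
opening: 0.369
grip_force: 20.0
```

servo_tool:
  fingers: [-1,-1,-1,-1,-1]
  slide:
    - [0,0,-0.02]
    - [0,0,-0.03]
    - [0,0,-0.03]
    - [0,0,-0.03]
    - [0,0,0]
  rot:
    - [0,0,0]
    - [0,0,0]
    - [0,0,0]
    - [0,0,0]
    - [0,0,0]

```text
time: 22.55
tcp_pos: [470.3, -59.6, 38.6]
orientation: [-3.126, 0.301, 0.008]
force: [0.2, 0.3, 0.4]
opening: 0.366
grip_force: 20.0
```

servo_tool:
  fingers: [0,0,0,0,0]
  slide:
    - [0,0,0]
    - [0,0,0]
    - [0,0,0.005]
    - [0,0,0.05]
    - [0,0,0.05]
  rot:
    - [0,0,0]
    - [0,0,0]
    - [0,0,0]
    - [0,0,0]
    - [0,0,0]

```text
time: 23.18
tcp_pos: [472.2, -60.2, 147.0]
orientation: [-3.127, 0.301, 0.001]
force: [1.7, -0.4, 0.4]
opening: 0.494
grip_force: 0.0
```

servo_tool:
  fingers: [0.25,0.25,0.25,0.25,0.25]
  slide:
    - [0.023,-0.05,0]
    - [0.023,-0.05,0]
    - [0.023,-0.05,0]
    - [0.023,-0.05,0]
    - [0.023,-0.05,0]
  rot:
    - [0,0,0.148]
    - [0,0,0.148]
    - [0,0,0.148]
    - [0,0,0.148]
    - [0,0,0.148]

```text
time: 23.8
tcp_pos: [588.4, -312.1, 146.6]
orientation: [3.021, 0.857, 0.002]
force: [0.0, -0.1, 0.8]
opening: 0.626
grip_force: 0.0
```

servo_tool:
  fingers: [0.25,0.25]
  slide:
    - [0.01,-0.02,0.004]
    - [0,0,0.004]
  rot:
    - [0,0,0]
    - [0,0,0]

```text
time: 24.05
tcp_pos: [597.7, -331.9, 154.0]
orientation: [3.025, 0.847, 0.001]
force: [0.0, 0.7, 0.2]
opening: 0.626
grip_force: 0.0
```

```bash
python3 st.py 3 611 -326 0.53
```

```text
t 24.1 tcp [ 598. -332.  154.] phi -1.03 q [-0.62  0.42  1.44 -0.    1.29  0.4 ] open 0.63 F [0.  0.7 0.2]
  other 0.92 [ 521. -453.]
  other 0.80 [462. -58.]
  other 0.69 [383. -62.]
  cand p0.56 iou0.97 (612,-323,0.55)
  other 0.55 [ 535. -376.]
piece yaw 0.55 MOVE dx 2.1 dy 1.2 dz -131.0 dphi 0.005
```

servo_tool:
  fingers: [0.25,0.25,0.25,0.25,0.25]
  slide:
    - [0.002,0.001,-0.03]
    - [0,0,-0.03]
    - [0,0,-0.03]
    - [0,0,-0.03]
    - [0,0,-0.011]
  rot:
    - [0,0,0.005]
    - [0,0,0]
    - [0,0,0]
    - [0,0,0]
    - [0,0,0]

```text
time: 24.78
tcp_pos: [598.0, -326.8, 20.4]
orientation: [-3.019, -0.858, 0.004]
force: [0.6, 0.9, 0.2]
opening: 0.62
grip_force: 0.0
```

servo_tool:
  fingers: [-1,-1,-1,-1,-1]
  slide:
    - [0,0,0]
    - [0,0,0]
    - [0,0,0]
    - [0,0,0]
    - [0,0,0]
  rot:
    - [0,0,0]
    - [0,0,0]
    - [0,0,0]
    - [0,0,0]
    - [0,0,0]
  grip_force: 20

```text
time: 25.4
tcp_pos: [600.5, -329.9, 24.1]
orientation: [3.021, 0.857, 0.003]
force: [0.1, 1.7, 6.0]
opening: 0.365
grip_force: 20.0
```

servo_tool:
  fingers: [-1,-1,-1,-1,-1]
  slide:
    - [0,0,0.01]
    - [0,0,0.03]
    - [0,0,0.03]
    - [0,0,0.03]
    - [0,0,0.03]
  rot:
    - [0,0,0]
    - [0,0,0]
    - [0,0,0]
    - [0,0,0]
    - [0,0,0]

```text
time: 26.02
tcp_pos: [599.3, -329.2, 153.7]
orientation: [-3.022, -0.857, 0.0]
force: [-0.8, -0.2, -0.1]
opening: 0.365
grip_force: 20.0
```

servo_tool:
  fingers: [-1,-1,-1,-1,-1]
  slide:
    - [-0.032,0.048,0]
    - [-0.032,0.048,0]
    - [-0.032,0.048,0]
    - [-0.032,0.048,0]
    - [-0.032,0.048,0]
  rot:
    - [0,0,-0.107]
    - [0,0,-0.107]
    - [0,0,-0.107]
    - [0,0,-0.107]
    - [0,0,-0.107]

```text
time: 26.65
tcp_pos: [438.4, -88.0, 152.7]
orientation: [3.141, 0.022, 0.001]
force: [0.9, 0.9, 0.4]
opening: 0.366
grip_force: 20.0
```

servo_tool:
  fingers: [-1,-1,-1,-1,-1]
  slide:
    - [-0.032,0.048,0]
    - [-0.032,0.048,-0.02]
    - [0,0,-0.045]
    - [0,0,-0.04]
    - [0,0,0]
  rot:
    - [0,0,-0.107]
    - [0,0,-0.107]
    - [0,0,0]
    - [0,0,0]
    - [0,0,0]

```text
time: 27.28
tcp_pos: [372.5, 7.4, 45.3]
orientation: [-3.126, 0.307, 0.01]
force: [-0.3, -0.5, 0.1]
opening: 0.369
grip_force: 20.0
```

servo_tool:
  fingers: [0,0,0,0,0]
  slide:
    - [0,0,0]
    - [0,0,0]
    - [0,0,0.005]
    - [0,0,0.05]
    - [0,0,0.05]
  rot:
    - [0,0,0]
    - [0,0,0]
    - [0,0,0]
    - [0,0,0]
    - [0,0,0]

```text
time: 27.9
tcp_pos: [375.3, 6.7, 154.2]
orientation: [-3.126, 0.308, 0.0]
force: [1.8, -0.1, -0.4]
opening: 0.498
grip_force: 0.0
```

servo_tool:
  fingers: [0.25,0.25,0.25,0.25,0.25]
  slide:
    - [0.0206,-0.054,0]
    - [0.0206,-0.054,0]
    - [0.0206,-0.054,0]
    - [0.0206,-0.054,0]
    - [0.0206,-0.054,0]
  rot:
    - [0,0,-0.054]
    - [0,0,-0.054]
    - [0,0,-0.054]
    - [0,0,-0.054]
    - [0,0,-0.054]

```text
time: 28.52
tcp_pos: [479.3, -265.6, 153.6]
orientation: [3.055, -0.729, 0.002]
force: [0.6, 0.8, 0.3]
opening: 0.624
grip_force: 0.0
```

servo_tool:
  fingers: [0.25,0.25,0.25]
  slide:
    - [0.0206,-0.054,0]
    - [0.0206,-0.054,0]
    - [0,0,0]
  rot:
    - [0,0,-0.054]
    - [0,0,-0.054]
    - [0,0,0]

```text
time: 28.9
tcp_pos: [520.0, -375.1, 152.3]
orientation: [3.011, -0.895, 0.001]
force: [0.4, 0.9, 0.5]
opening: 0.629
grip_force: 0.0
```

```bash
python3 st.py 4 537 -383 -0.59
```

```text
t 28.9 tcp [ 520. -375.  152.] phi -2.15 q [-0.75  0.33  1.56 -0.    1.25  1.4 ] open 0.63 F [0.4 0.9 0.5]
  other 0.82 [ 432. -415.]
  other 0.80 [ 531. -461.]
  cand p0.56 iou0.97 (536,-379,5.72)
  other 0.35 [ 413. -315.]
piece yaw 5.72 MOVE dx -0.6 dy 6.5 dz -129.3 dphi 0.014
```

servo_tool:
  fingers: [0.25,0.25,0.25,0.25,0.25]
  slide:
    - [0,0.006,-0.03]
    - [0,0,-0.03]
    - [0,0,-0.03]
    - [0,0,-0.03]
    - [0,0,-0.009]
  rot:
    - [0,0,0.014]
    - [0,0,0]
    - [0,0,0]
    - [0,0,0]
    - [0,0,0]

```text
time: 29.62
tcp_pos: [518.5, -362.7, 22.1]
orientation: [-3.018, 0.866, 0.005]
force: [-0.2, 0.1, 0.7]
opening: 0.622
grip_force: 0.0
```

servo_tool:
  fingers: [-1,-1,-1,-1,-1]
  slide:
    - [0,0,0]
    - [0,0,0]
    - [0,0,0]
    - [0,0,0]
    - [0,0,0]
  rot:
    - [0,0,0]
    - [0,0,0]
    - [0,0,0]
    - [0,0,0]
    - [0,0,0]
  grip_force: 20

```text
time: 30.25
tcp_pos: [520.5, -366.0, 24.9]
orientation: [3.018, -0.868, 0.003]
force: [-1.0, 0.3, 6.6]
opening: 0.346
grip_force: 20.0
```

servo_tool:
  fingers: [-1,-1,-1,-1,-1]
  slide:
    - [0,0,0.01]
    - [0,0,0.03]
    - [0,0,0.03]
    - [0,0,0.03]
    - [0,0,0.03]
  rot:
    - [0,0,0]
    - [0,0,0]
    - [0,0,0]
    - [0,0,0]
    - [0,0,0]

```text
time: 30.88
tcp_pos: [519.6, -365.2, 154.7]
orientation: [3.019, -0.869, 0.0]
force: [1.0, -0.8, -0.5]
opening: 0.34
grip_force: 20.0
```

servo_tool:
  fingers: [-1,-1,-1,-1,-1]
  slide:
    - [-0.009,0.059,0]
    - [-0.009,0.059,0]
    - [-0.009,0.059,0]
    - [-0.009,0.059,0]
    - [-0.009,0.059,0]
  rot:
    - [0,0,0.06]
    - [0,0,0.06]
    - [0,0,0.06]
    - [0,0,0.06]
    - [0,0,0.06]

```text
time: 31.5
tcp_pos: [474.2, -68.6, 153.9]
orientation: [-3.115, 0.405, -0.001]
force: [0.7, 0.6, 0.7]
opening: 0.34
grip_force: 20.0
```

servo_tool:
  fingers: [-1,-1,-1,-1,-1]
  slide:
    - [-0.009,0.059,0]
    - [0,0,-0.02]
    - [0,0,-0.045]
    - [0,0,-0.04]
    - [0,0,0]
  rot:
    - [0,0,0.06]
    - [0,0,0]
    - [0,0,0]
    - [0,0,0]
    - [0,0,0]

```text
time: 32.12
tcp_pos: [462.6, -10.6, 45.8]
orientation: [-3.125, 0.314, 0.011]
force: [-0.3, 0.6, 0.5]
opening: 0.345
grip_force: 20.0
```

servo_tool:
  fingers: [0,0,0,0,0]
  slide:
    - [0,0,0]
    - [0,0,0]
    - [0,0,0.005]
    - [0,0,0.05]
    - [0,0,0.05]
  rot:
    - [0,0,0]
    - [0,0,0]
    - [0,0,0]
    - [0,0,0]
    - [0,0,0]

```text
time: 32.75
tcp_pos: [465.5, -11.3, 155.3]
orientation: [-3.126, 0.314, -0.0]
force: [0.2, 0.0, -0.0]
opening: 0.502
grip_force: 0.0
```

servo_tool:
  fingers: [0.05,0.05,0.05,0.05,0.05]
  slide:
    - [-0.008,-0.0547,0]
    - [-0.008,-0.0547,0]
    - [-0.008,-0.0547,0]
    - [-0.008,-0.0547,0]
    - [-0.008,-0.0547,0]
  rot:
    - [0,0,-0.034]
    - [0,0,-0.034]
    - [0,0,-0.034]
    - [0,0,-0.034]
    - [0,0,-0.034]

```text
time: 33.38
tcp_pos: [425.6, -286.9, 154.9]
orientation: [3.086, -0.58, 0.003]
force: [1.3, 0.1, -0.0]
opening: 0.525
grip_force: 0.0
```

servo_tool:
  fingers: [0.05,0.05,0.05]
  slide:
    - [-0.008,-0.0547,0]
    - [-0.008,-0.0547,0]
    - [0,0,0]
  rot:
    - [0,0,-0.034]
    - [0,0,-0.034]
    - [0,0,0]

```text
time: 33.75
tcp_pos: [409.0, -398.1, 154.7]
orientation: [3.063, -0.689, 0.003]
force: [0.6, 0.2, -0.2]
opening: 0.524
grip_force: 0.0
```

```bash
python3 st.py 0 410 -397 -0.45
python3 - <<'E'
from fit import *
from st import *
M=bot.camera_model("wrist")
for d in bot.silhouettes("sanding_block","wrist")[:1]:
    print(d["p"],fit("wrist",M,d["mask"],9,starts("wrist",M,d["mask"])))
E
```

```text
t 33.8 tcp [ 409. -398.  155.] phi -2.01 q [-0.91  0.16  1.75 -0.    1.22  1.1 ] open 0.52 F [ 0.6  0.2 -0.2]
  other 0.95 [ 536. -460.]
  cand p0.75 iou0.97 (409,-390,-0.44)
  other 0.75 [506. -58.]
piece yaw -0.44 MOVE dx -0.2 dy 7.9 dz -129.7 dphi 0.006
0.6 (np.float64(-0.44328758479255403), np.float64(401.9121050541821), np.float64(-291.96954740259923), np.float64(2.218574505304174))
```

servo_tool:
  fingers: [0.05,0.05,0.05,0.05,0.05]
  slide:
    - [0,0.008,-0.03]
    - [0,0,-0.03]
    - [0,0,-0.03]
    - [0,0,-0.03]
    - [0,0,-0.0095]
  rot:
    - [0,0,0.006]
    - [0,0,0]
    - [0,0,0]
    - [0,0,0]
    - [0,0,0]

```text
time: 34.52
tcp_pos: [409.3, -383.4, 22.3]
orientation: [-3.067, 0.67, 0.004]
force: [0.4, 0.3, 0.6]
opening: 0.524
grip_force: 0.0
```

servo_tool:
  fingers: [-1,-1,-1,-1,-1]
  slide:
    - [0,0,0]
    - [0,0,0]
    - [0,0,0]
    - [0,0,0]
    - [0,0,0]
  rot:
    - [0,0,0]
    - [0,0,0]
    - [0,0,0]
    - [0,0,0]
    - [0,0,0]
  grip_force: 20

```text
time: 35.15
tcp_pos: [410.6, -387.0, 25.5]
orientation: [3.067, -0.674, 0.003]
force: [0.4, 2.3, 6.1]
opening: 0.317
grip_force: 20.0
```

servo_tool:
  fingers: [-1,-1,-1,-1,-1]
  slide:
    - [0,0,0.01]
    - [0,0,0.03]
    - [0,0,0.03]
    - [0,0,0.03]
    - [0,0,0.03]
  rot:
    - [0,0,0]
    - [0,0,0]
    - [0,0,0]
    - [0,0,0]
    - [0,0,0]

```text
time: 35.78
tcp_pos: [409.5, -386.1, 155.4]
orientation: [3.068, -0.674, 0.0]
force: [-1.3, -1.0, -1.0]
opening: 0.313
grip_force: 20.0
```

servo_tool:
  fingers: [-1,-1,-1,-1,-1]
  slide:
    - [-0.0018,0.0546,0]
    - [-0.0018,0.0546,0]
    - [-0.0018,0.0546,0]
    - [-0.0018,0.0546,0]
    - [-0.0018,0.0546,0]
  rot:
    - [0,0,0.029]
    - [0,0,0.029]
    - [0,0,0.029]
    - [0,0,0.029]
    - [0,0,0.029]

```text
time: 36.4
tcp_pos: [400.4, -111.7, 154.4]
orientation: [3.109, -0.449, 0.002]
force: [0.8, -0.3, -0.7]
opening: 0.318
grip_force: 20.0
```

servo_tool:
  fingers: [-1,-1,-1,-1,-1]
  slide:
    - [-0.0018,0.0546,0]
    - [-0.0018,0.0546,0]
    - [-0.0018,0.0546,-0.02]
    - [0,0,-0.045]
    - [0,0,-0.04]
  rot:
    - [0,0,0.029]
    - [0,0,0.029]
    - [0,0,0.029]
    - [0,0,0]
    - [0,0,0]

```text
time: 37.02
tcp_pos: [395.5, 51.6, 48.5]
orientation: [3.126, -0.31, 0.003]
force: [1.0, -0.6, -0.3]
opening: 0.322
grip_force: 20.0
```

servo_tool:
  fingers: [-1,-0.1,-0.1,-0.1,-0.1]
  slide:
    - [0,0,0]
    - [0,0,0]
    - [0,0,0]
    - [0,0,0.05]
    - [0,0,0.05]
  rot:
    - [0,0,0]
    - [0,0,0]
    - [0,0,0]
    - [0,0,0]
    - [0,0,0]

```text
time: 37.65
tcp_pos: [395.5, 50.4, 151.3]
orientation: [-3.126, 0.315, -0.002]
force: [1.1, 0.6, -0.3]
opening: 0.448
grip_force: 0.0
```

servo_tool:
  fingers: [0.25,0.25,0.25,0.25,0.25]
  slide:
    - [0.0152,-0.0568,0]
    - [0.0152,-0.0568,0]
    - [0.0152,-0.0568,0]
    - [0.0152,-0.0568,0]
    - [0.0152,-0.0568,0]
  rot:
    - [0,0,0.038]
    - [0,0,0.038]
    - [0,0,0.038]
    - [0,0,0.038]
    - [0,0,0.038]

```text
time: 38.28
tcp_pos: [472.3, -236.2, 151.0]
orientation: [3.14, -0.015, 0.005]
force: [1.1, 0.7, 0.2]
opening: 0.623
grip_force: 0.0
```

servo_tool:
  fingers: [0.25,0.25,0.25,0.25,0.25]
  slide:
    - [0.0152,-0.0568,0]
    - [0.0152,-0.0568,0]
    - [0.0152,-0.0568,0]
    - [0.0152,-0.0568,0]
    - [0,0,0]
  rot:
    - [0,0,0.038]
    - [0,0,0.038]
    - [0,0,0.038]
    - [0,0,0.038]
    - [0,0,0]

```text
time: 38.9
tcp_pos: [531.7, -465.1, 149.0]
orientation: [3.132, 0.216, 0.001]
force: [-0.3, 1.4, -0.1]
opening: 0.622
grip_force: 0.0
```

```bash
python3 st.py 1 532 -464 0.13
```

```text
t 38.9 tcp [ 532. -465.  149.] phi -1.43 q [-0.83  0.48  1.37 -0.    1.29  0.6 ] open 0.62 F [-0.3  1.4 -0.1]
  cand p0.92 iou0.96 (533,-461,-2.99)
piece yaw -2.99 MOVE dx 1.1 dy 3.6 dz -131.0 dphi 0.010
```

servo_tool:
  fingers: [0.25,0.25,0.25,0.25,0.25]
  slide:
    - [0.001,0.0035,-0.03]
    - [0,0,-0.03]
    - [0,0,-0.03]
    - [0,0,-0.027]
    - [0,0,-0.01]
  rot:
    - [-0.08,0,0.01]
    - [0,0,0]
    - [0,0,0]
    - [0,0,0]
    - [0,0,0]

```text
time: 39.62
tcp_pos: [532.6, -454.8, 21.2]
orientation: [3.055, 0.234, -0.011]
force: [-0.5, -0.5, -0.5]
opening: 0.626
grip_force: 0.0
```

servo_tool:
  fingers: [-1,-1,-1,-1,-1]
  slide:
    - [0,0,0]
    - [0,0,0]
    - [0,0,0]
    - [0,0,0]
    - [0,0,0]
  rot:
    - [0,0,0]
    - [0,0,0]
    - [0,0,0]
    - [0,0,0]
    - [0,0,0]
  grip_force: 25

```text
time: 40.25
tcp_pos: [534.1, -457.9, 23.9]
orientation: [3.051, 0.232, -0.006]
force: [-0.7, 1.4, 6.4]
opening: 0.409
grip_force: 25.1
```

servo_tool:
  fingers: [-1,-1,-1,-1,-1]
  slide:
    - [0,0,0.01]
    - [0,0,0.03]
    - [0,0,0.03]
    - [0,0,0.03]
    - [0,0,0.03]
  rot:
    - [0,0,0]
    - [0,0,0]
    - [0,0,0]
    - [0,0,0]
    - [0.08,0,0]

```text
time: 40.88
tcp_pos: [533.4, -455.6, 153.3]
orientation: [-3.13, -0.241, -0.001]
force: [0.2, 0.0, -0.6]
opening: 0.404
grip_force: 25.0
```

servo_tool:
  fingers: [-1,-1,-1,-1,-1]
  slide:
    - [-0.0044,0.0543,0]
    - [-0.0044,0.0543,0]
    - [-0.0044,0.0543,0]
    - [-0.0044,0.0543,0]
    - [-0.0044,0.0543,0]
  rot:
    - [0,0,-0.039]
    - [0,0,-0.039]
    - [0,0,-0.039]
    - [0,0,-0.039]
    - [0,0,-0.039]

```text
time: 41.5
tcp_pos: [510.8, -184.1, 152.4]
orientation: [3.14, -0.071, 0.002]
force: [0.5, -0.5, -0.2]
opening: 0.407
grip_force: 25.0
```

servo_tool:
  fingers: [-1,-1,-1,-1,-1]
  slide:
    - [-0.0044,0.0543,0]
    - [-0.0044,0.0543,0]
    - [-0.0044,0.0543,0]
    - [-0.0044,0.0543,-0.01]
    - [0,0,-0.045]
  rot:
    - [0,0,-0.039]
    - [0,0,-0.039]
    - [0,0,-0.039]
    - [0,0,-0.039]
    - [0,0,0]

```text
time: 42.12
tcp_pos: [496.2, 34.8, 99.9]
orientation: [-3.126, 0.305, -0.013]
force: [-0.6, -0.2, -1.2]
opening: 0.405
grip_force: 25.0
```

servo_tool:
  fingers: [-1,-1,0,0,0]
  slide:
    - [0,0,-0.045]
    - [0,0,-0.002]
    - [0,0,0]
    - [0,0,0]
    - [0,0,0.01]
  rot:
    - [0,0,0]
    - [0,0,0]
    - [0,0,0]
    - [0,0,0]
    - [0,0,0]

```text
time: 42.75
tcp_pos: [494.1, 31.4, 61.2]
orientation: [3.126, -0.313, 0.002]
force: [-0.0, -0.2, -0.1]
opening: 0.499
grip_force: 0.0
```

servo_tool:
  fingers: [0,0,0,0,0]
  slide:
    - [0,0,0.06]
    - [-0.023,-0.008,0.055]
    - [-0.023,-0.008,0.055]
    - [-0.023,-0.008,0.055]
    - [-0.023,-0.008,0.05]
  rot:
    - [0,0,0]
    - [0,0,0]
    - [0,0,0]
    - [0,0,0]
    - [0,0,0]

```text
time: 43.38
tcp_pos: [400.6, -0.6, 338.8]
orientation: [3.125, -0.312, 0.007]
force: [0.5, 0.3, -0.1]
opening: 0.504
grip_force: 0.0
```

Run:
```python
from st import *
import pickle
o=bot.get_obs();print(o["time"],o["tcp_pos"].round(1),phi(o),o["joint_pos"].round(3))
pickle.dump(bot.camera_model("wrist"),open("m5.pkl","wb")); save("wrist","wrist5")
```

```text
43.375 [400.6  -0.6 338.8] -1.7700819178545872 [-0.199 -0.395  1.913 -0.     1.619  1.571]
```

View pics/wrist5.png

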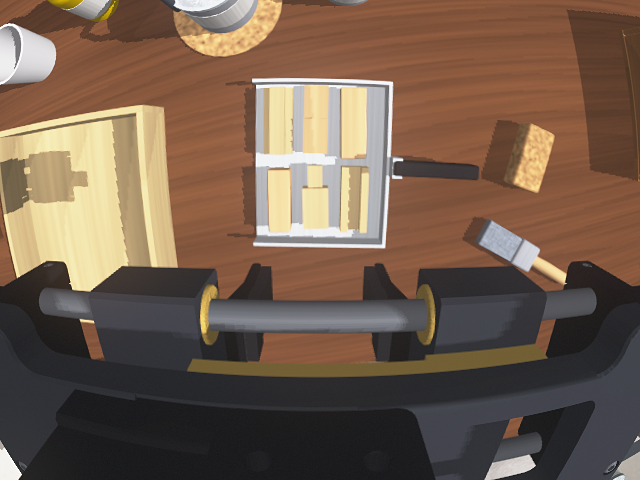

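All six offcuts lie in the tray: two rows of three at (280–350, 115–200), with the handle from (400,169) to (478,172). I'll rehearse the tipping pose with an empty hand first.

servo_tool:
  fingers: [0,0,0,0,0]
  slide:
    - [0,0.016,-0.004]
    - [0,0.016,-0.004]
    - [0,0.016,-0.004]
    - [0,0.016,-0.004]
    - [0,0.016,-0.004]
  rot:
    - [0,0,0.177]
    - [0,0,0.177]
    - [0,0,0.177]
    - [0,0,0.177]
    - [0,0,0.177]

```text
time: 44.05
tcp_pos: [401.5, 80.1, 316.3]
orientation: [2.955, 1.064, 0.004]
force: [0.8, 0.1, 0.1]
opening: 0.503
grip_force: 0.0
```

servo_tool:
  fingers: [0,0,0,0,0]
  slide:
    - [0,0.016,-0.004]
    - [0,0.016,-0.004]
    - [0,0.016,-0.004]
    - [0,0.016,-0.004]
    - [0,0,0]
  rot:
    - [0,0,0.177]
    - [0,0,0.177]
    - [0,0,0.177]
    - [0,0,0.177]
    - [0,0,0]

```text
time: 44.68
tcp_pos: [401.3, 144.1, 299.8]
orientation: [2.409, 2.016, 0.002]
force: [-0.1, -0.6, -0.9]
opening: 0.495
grip_force: 0.0
```

Run:
```python
from st import *
o=bot.get_obs();print(o["time"],o["tcp_pos"].round(1),phi(o),o["joint_pos"].round(3))
```

```text
44.675 [401.3 144.1 299.8] -0.1769592769840437 [ 0.159 -0.312  1.923  0.     1.529  0.336]
```

servo_tool:
  fingers: [0,0,0,0,0]
  slide:
    - [0,0,0]
    - [0,0,0]
    - [0,0,0]
    - [0,0,0]
    - [0,0,0]
  rot:
    - [-0.172,0.03,0]
    - [-0.172,0.03,0]
    - [-0.172,0.03,0]
    - [-0.172,0.03,0]
    - [-0.172,0.03,0]

```text
time: 45.3
tcp_pos: [402.2, 143.8, 300.6]
orientation: [1.871, 1.557, -0.868]
force: [0.4, 0.0, -0.6]
opening: 0.5
grip_force: 0.0
```

servo_tool:
  fingers: [0,0]
  slide:
    - [0,0,0]
    - [0,0,0]
  rot:
    - [-0.1,0.018,0]
    - [0,0,0]

```text
time: 45.55
tcp_pos: [401.4, 143.7, 297.8]
orientation: [1.797, 1.503, -0.951]
force: [0.4, -0.8, -0.4]
opening: 0.5
grip_force: 0.0
```

Run:
```python
from st import *
o=bot.get_obs();Rm=R.from_rotvec(o["orientation"]).as_matrix();print(o["time"],o["tcp_pos"].round(1),o["joint_pos"].round(3));print(Rm.round(3),np.degrees(np.arccos(-Rm[2,2])))
```

```text
45.55 [401.4 143.7 297.8] [ 0.613  0.253  1.649 -0.681  1.953  0.772]
[[ 0.101  0.984 -0.144]
 [ 0.551 -0.176 -0.816]
 [-0.828  0.003 -0.56 ]] 55.90981249851946
```

The tilt to 56° is reachable. I'll undo it and go to the tray handle.

servo_tool:
  fingers: [0,0,0,0,0]
  slide:
    - [0,0,0]
    - [0,0,0]
    - [0,0,0]
    - [0,0,0]
    - [0,0,0]
  rot:
    - [0.172,-0.03,0]
    - [0.172,-0.03,0]
    - [0.172,-0.03,0]
    - [0.172,-0.03,0]
    - [0.172,-0.03,0]

```text
time: 46.18
tcp_pos: [402.6, 143.5, 302.0]
orientation: [2.361, 1.97, -0.101]
force: [-0.0, -0.8, -0.5]
opening: 0.5
grip_force: 0.0
```

servo_tool:
  fingers: [0,0,0,0,0]
  slide:
    - [0,-0.05,0]
    - [0,-0.058,0]
    - [0,-0.058,0]
    - [0,-0.058,-0.02]
    - [0.005,-0.058,-0.04]
  rot:
    - [0.1,-0.018,0]
    - [0,0,-0.034]
    - [0,0,0]
    - [0,0,0]
    - [0,0,0]

```text
time: 46.8
tcp_pos: [407.0, -135.4, 246.8]
orientation: [2.44, 1.964, 0.008]
force: [1.8, 0.2, -0.4]
opening: 0.498
grip_force: 0.0
```

servo_tool:
  fingers: [0,0,0]
  slide:
    - [0,0,-0.04]
    - [0,0,-0.03]
    - [0,0,0]
  rot:
    - [0,0,0]
    - [0,0,0]
    - [0,0,0]

```text
time: 47.18
tcp_pos: [404.7, -131.9, 173.0]
orientation: [-2.445, -1.971, -0.001]
force: [-1.1, 0.6, 0.7]
opening: 0.501
grip_force: 0.0
```

Run:
```python
from st import *
import pickle
np.set_printoptions(precision=1,suppress=True)
M=pickle.load(open("m5.pkl","rb"))
a,b=[onplane("wrist",p,60,M)[:2] for p in((400,169),(478,172))]; d=a-b; print("handle",a,b,np.linalg.norm(d),"yaw",np.arctan2(d[1],d[0]))
c=[onplane("wrist",p,34,M)[:2] for p in((253,80),(392,82),(386,247),(254,244))]
print(c,"ctr",sum(c)/4,"yaws",[np.arctan2(*(v[::-1])) for v in(c[0]-c[1],c[3]-c[2])],np.linalg.norm(c[0]-c[1]),np.linalg.norm(c[1]-c[2]))
o=bot.get_obs();print(o["time"],o["tcp_pos"],phi(o),R.from_rotvec(o["orientation"]).as_matrix()[:,2],o["joint_pos"])
M=bot.camera_model("wrist"); bot.get_image("wrist"); im=save("wrist","wrist6")
d=[bot.silhouettes(l,"wrist") for l in("tray_grip",)]
print(M["T"])
```

```text
handle [ 408.6 -102.4] [ 388.5 -201.4] 100.9621573346808 yaw 1.370747317432394
[array([548.3,  48.2]), array([ 513.3, -117.2]), array([307.8, -74.4]), array([345.6,  92.8])] ctr [428.7 -12.7] yaws [np.float64(1.3621064133631302), np.float64(1.3488894482902398)] 169.13824461996356 209.8845450345383
47.175 [ 404.7 -131.9  173. ] -0.21420050251703449 [-0.  0. -1.] [-0.5 -0.2  2.1  0.   1.3 -0.3]
[[  1.    0.2   0.1 419.4]
 [ -0.2   0.9   0.3 -62.2]
 [ -0.   -0.3   1.  322.9]
 [  0.    0.    0.    1. ]]
```

View pics/wrist6.png

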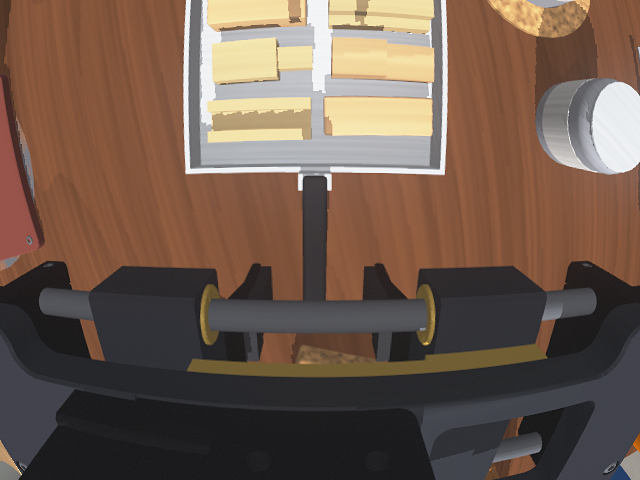

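The handle, at column 314, runs straight between the fingers. I'll grip it near the tray with full force and lift a little.

servo_tool:
  fingers: [0,0,0,0,0]
  slide:
    - [0.003,0.018,-0.03]
    - [0,0,-0.03]
    - [0,0,-0.03]
    - [0,0,-0.03]
    - [0,0,-0.012]
  rot:
    - [0,0,0]
    - [0,0,0]
    - [0,0,0]
    - [0,0,0]
    - [0,0,0]

```text
time: 47.95
tcp_pos: [409.5, -113.8, 41.7]
orientation: [2.442, 1.975, 0.001]
force: [0.4, 0.2, 0.6]
opening: 0.498
grip_force: 0.0
```

servo_tool:
  fingers: [-1,-1,-1,-1,-1]
  slide:
    - [0,0,0]
    - [0,0,0]
    - [0,0,0]
    - [0,0,0]
    - [0,0,0]
  rot:
    - [0,0,0]
    - [0,0,0]
    - [0,0,0]
    - [0,0,0]
    - [0,0,0]
  grip_force: 60

```text
time: 48.58
tcp_pos: [409.5, -114.0, 42.5]
orientation: [2.442, 1.975, 0.001]
force: [-3.3, 0.2, 6.8]
opening: 0.201
grip_force: 60.0
```

servo_tool:
  fingers: [-1,-1,-1,-1,-1]
  slide:
    - [0,0,0]
    - [0,0,0.003]
    - [0,0,0.006]
    - [0,0,0.01]
    - [0,0,0.01]
  rot:
    - [0,0,0]
    - [0,0,0]
    - [0,0,0]
    - [0,0,0]
    - [0,0,0]

```text
time: 49.2
tcp_pos: [408.9, -113.7, 71.2]
orientation: [2.443, 1.976, 0.001]
force: [-1.3, -1.4, -3.8]
opening: 0.2
grip_force: 60.1
```

servo_tool:
  fingers: [-1,-1,-1,-1,-1]
  slide:
    - [0,0,0.02]
    - [0,0,0.02]
    - [0,0,0.01]
    - [0,0,0]
    - [0,0,0]
  rot:
    - [0,0,0]
    - [0,0,0]
    - [0,0,0]
    - [0,0,0]
    - [0,0,0]

```text
time: 49.82
tcp_pos: [408.4, -113.5, 119.8]
orientation: [-2.442, -1.975, 0.0]
force: [-0.4, 0.9, -3.9]
opening: 0.201
grip_force: 60.1
```

```bash
cat > tr.py <<'E'
from st import *
LB=[(-85,85,-105,105,0,4),(-85,85,-105,-101,4,34),(-85,85,101,105,4,34),(-85,-81,-105,105,4,34)]
def rend(cam,T,M):
    im=np.zeros((480,640),np.uint8)
    for b in LB:
        P=np.array([[u,v,w] for u in b[:2] for v in b[2:4] for w in b[4:]],float)@T[:3,:3].T+T[:3,3]
        h=cv2.convexHull(proj(cam,P,M).astype(np.float32)); cv2.fillConvexPoly(im,(h*16).round().astype(np.int32),1,shift=4)
    return im
def trayT(o,pitch=0,gz=41,gu=-105):
    Rt=R.from_rotvec(o["orientation"]).as_matrix(); # tool x = tray x, tool y=-tray y, z=-z
    Q=np.stack([Rt[:,0],-Rt[:,1],-Rt[:,2]],1)@R.from_rotvec([0,pitch,0]).as_matrix()
    T=np.eye(4);T[:3,:3]=Q;T[:3,3]=o["tcp_pos"]-Q@np.array([gu,0,gz]);return T
def pitch(cams=("side","scene")):
    o=bot.get_obs(); print(o["time"],o["tcp_pos"].round(1),"open",round(o["opening"],3),"F",o["force"].round(1),"T",o["torque"].round(2))
    for c in cams:
        M=bot.camera_model(c); bot.get_image(c); m=None
        ds=bot.silhouettes("tray",c); 
        if not ds: print(c,"none"); continue
        m=ds[0]["mask"]
        for d in bot.silhouettes("offcut0",c):
            m=m|d["mask"]
        m=cv2.morphologyEx(m.astype(np.uint8),cv2.MORPH_CLOSE,np.ones((7,7)))
        for gu in(-105,-120): print(c,round(ds[0]["p"],2),gu,[(p,round(float((r&m).sum())/(r|m).sum(),3)) for p in(-.1,-.05,0,.05,.1,.15,.2,.3) for r in[rend(c,trayT(o,p,gu=gu),M)]])
if __name__=="__main__": pitch()
E
python3 tr.py
```

```text
49.825 [ 408.4 -113.5  119.8] open 0.201 F [-0.4  0.9 -3.9] T [-0.42  0.13 -0.05]
side 0.75 -105 [(-0.1, np.float64(0.454)), (-0.05, np.float64(0.511)), (0, np.float64(0.531)), (0.05, np.float64(0.529)), (0.1, np.float64(0.523)), (0.15, np.float64(0.512)), (0.2, np.float64(0.496)), (0.3, np.float64(0.458))]
side 0.75 -120 [(-0.1, np.float64(0.351)), (-0.05, np.float64(0.398)), (0, np.float64(0.443)), (0.05, np.float64(0.472)), (0.1, np.float64(0.488)), (0.15, np.float64(0.512)), (0.2, np.float64(0.508)), (0.3, np.float64(0.475))]
scene 0.58 -105 [(-0.1, np.float64(0.482)), (-0.05, np.float64(0.511)), (0, np.float64(0.537)), (0.05, np.float64(0.521)), (0.1, np.float64(0.484)), (0.15, np.float64(0.447)), (0.2, np.float64(0.409)), (0.3, np.float64(0.341))]
scene 0.58 -120 [(-0.1, np.float64(0.446)), (-0.05, np.float64(0.471)), (0, np.float64(0.498)), (0.05, np.float64(0.503)), (0.1, np.float64(0.499)), (0.15, np.float64(0.484)), (0.2, np.float64(0.452)), (0.3, np.float64(0.388))]
```

The tray hangs level (pitch about 0). I'll carry it so that its mouth is over the crate.

servo_tool:
  fingers: [-1,-1,-1,-1,-1]
  slide:
    - [0,0,0.02]
    - [0,0,0.03]
    - [-0.001,0.01,0.012]
    - [-0.003,0.025,0]
    - [-0.004,0.035,0]
  rot:
    - [0,0,0.01]
    - [0,0,0.012]
    - [0,0,0.012]
    - [0,0,0]
    - [0,0,0]

```text
time: 50.75
tcp_pos: [400.5, -42.8, 182.0]
orientation: [-2.41, -2.015, -0.001]
force: [-0.0, 1.5, -4.5]
opening: 0.202
grip_force: 60.2
```

servo_tool:
  fingers: [-1,-1,-1,-1,-1]
  slide:
    - [-0.004,0.038,0]
    - [-0.004,0.038,0]
    - [-0.003,0.028,0]
    - [-0.001,0.0145,0]
    - [0,0,0]
  rot:
    - [0,0,0]
    - [0,0,0]
    - [0,0,0]
    - [0,0,0]
    - [0,0,0]

```text
time: 51.38
tcp_pos: [388.5, 75.4, 182.1]
orientation: [-2.406, -2.019, 0.0]
force: [0.6, -0.5, -3.5]
opening: 0.201
grip_force: 60.2
```

Run:
```python
from tr import *
np.set_printoptions(precision=1,suppress=True)
pitch(("scene",))
o=bot.get_obs(); T=trayT(o); m=(T@[85,0,0,1])[:3]; print("mouth",m,"phi",phi(o),o["joint_pos"])
d=m[:2]-[433,326.5]; a=-.177; print("in crate",d@[np.cos(a),np.sin(a)],d@[-np.sin(a),np.cos(a)])
for l in["offcut0"]:
    for q in bot.silhouettes(l,"scene"): print(q["p"],np.round(q["centre"]), onplane("scene",q["centre"],160)[:2])
```

```text
51.375 [388.5  75.4 182.1] open 0.201 F [ 0.6 -0.5 -3.5] T [-0.5  0.1  0. ]
scene 0.63 -105 [(-0.1, np.float64(0.569)), (-0.05, np.float64(0.613)), (0, np.float64(0.652)), (0.05, np.float64(0.635)), (0.1, np.float64(0.573)), (0.15, np.float64(0.518)), (0.2, np.float64(0.457)), (0.3, np.float64(0.363))]
scene 0.63 -120 [(-0.1, np.float64(0.511)), (-0.05, np.float64(0.559)), (0, np.float64(0.602)), (0.05, np.float64(0.615)), (0.1, np.float64(0.608)), (0.15, np.float64(0.576)), (0.2, np.float64(0.523)), (0.3, np.float64(0.416))]
mouth [422.5 261.2 141.3] phi -0.17715237462661512 [-0.  -0.3  2.1 -0.   1.3  0.2]
in crate 1.146159510391918 -66.16214642248177
0.84 [358. 197.] [449.3 129.2]
0.82 [389. 189.] [468.4 216.9]
0.8 [359. 171.] [362.6 192.4]
0.75 [375. 167.] [372.7 239.2]
0.72 [371. 195.] [460.7 161.6]
```

servo_tool:
  fingers: [-1,-1,-1,-1,-1]
  slide:
    - [0.0009,0.0051,0.012]
    - [0.0009,0.0051,0.012]
    - [0.0014,0.008,0.0105]
    - [0.0014,0.008,0.0105]
    - [0.0019,0.0106,0.0088]
  rot:
    - [-0.0886,0.0158,0]
    - [-0.0886,0.0158,0]
    - [-0.0886,0.0158,0]
    - [-0.0886,0.0158,0]
    - [-0.0886,0.0158,0]

```text
time: 52.2
tcp_pos: [396.0, 111.5, 236.9]
orientation: [2.156, 1.802, -0.494]
force: [-0.4, 0.0, -4.1]
opening: 0.204
grip_force: 60.0
```

servo_tool:
  fingers: [-1,-1,-1,-1,-1]
  slide:
    - [0.0019,0.0106,0.0088]
    - [0.0023,0.0128,0.0066]
    - [0.0023,0.0128,0.0066]
    - [0.0026,0.0147,0.004]
    - [0.0026,0.0147,0.004]
  rot:
    - [-0.0886,0.0158,0]
    - [-0.0886,0.0158,0]
    - [-0.0886,0.0158,0]
    - [-0.0886,0.0158,0]
    - [-0.0886,0.0158,0]

```text
time: 52.82
tcp_pos: [408.0, 177.5, 266.3]
orientation: [1.853, 1.549, -0.895]
force: [-0.1, -0.4, -3.8]
opening: 0.199
grip_force: 60.0
```

servo_tool:
  fingers: [-1,-1,-1,-1,-1]
  slide:
    - [0,0,0]
    - [0,0,0]
    - [0,0,0]
    - [0,0,0]
    - [0,0,0]
  rot:
    - [0,0,0]
    - [0,0,0]
    - [0,0,0]
    - [0,0,0]
    - [0,0,0]

```text
time: 53.45
tcp_pos: [407.2, 176.9, 266.7]
orientation: [1.853, 1.551, -0.893]
force: [0.3, -0.0, -2.1]
opening: 0.199
grip_force: 60.0
```

Run:
```python
from tr import *
np.set_printoptions(precision=1,suppress=True)
o=bot.get_obs(); T=trayT(o); m=(T@[85,0,0,1])[:3]; print(o["time"],o["force"],"mouth",m,"tilt",np.arccos(T[2,2]),o["joint_pos"])
for c in("scene","side"):
    bot.get_image(c)
    for q in bot.silhouettes("offcut0",c): print(c,q["p"],np.round(q["centre"]), onplane(c,q["centre"],50)[:2])
a=bot.get_image("side")[120:300,130:350]; b=bot.get_image("scene")[110:290,300:520]
cv2.imwrite("pics/d.png",cv2.resize(np.hstack([a,b]),None,fx=1.8,fy=1.8,interpolation=cv2.INTER_CUBIC)[:,:,::-1])
```

```text
53.45 [ 0.3 -0.  -2.1] mouth [422.6 261.8  92.5] tilt 0.8985673845512417 [ 0.6  0.3  1.6 -0.6  1.9  0.8]
scene 0.64 [407. 183.] [378.5 364.8]
scene 0.46 [396. 181.] [354.6 342.8]
scene 0.45 [405. 221.] [505.2 257. ]
scene 0.21 [329. 320.] [ 672.8 -103. ]
side 0.81 [248. 228.] [481.9 289.7]
side 0.72 [216. 244.] [364.9 281. ]
side 0.61 [222. 236.] [398.5 305.2]
side 0.23 [363. 358.] [ 365.9 -325.8]
```

servo_tool:
  fingers: [-1,-1,-1,-1,-1]
  slide:
    - [0,0,0.015]
    - [0,0,0.02]
    - [0,0,0.02]
    - [0,0,0]
    - [0,0,0]
  rot:
    - [-0.05,0.009,0]
    - [0,0,0]
    - [0,0,0]
    - [0,0,0]
    - [0,0,0]

```text
time: 54.38
tcp_pos: [407.1, 177.2, 321.3]
orientation: [1.816, 1.521, -0.933]
force: [0.0, 0.1, -3.1]
opening: 0.199
grip_force: 60.0
```

Run:
```python
from tr import *
np.set_printoptions(precision=1,suppress=True)
o=bot.get_obs(); T=trayT(o); m=(T@[85,0,0,1])[:3]; print(o["time"],o["force"],"mouth",m,"tilt",np.arccos(T[2,2]))
for c in("scene","side"):
    bot.get_image(c)
    for q in bot.silhouettes("offcut0",c): print(c,q["p"],np.round(q["centre"]), onplane(c,q["centre"],45)[:2])
a=bot.get_image("side")[100:300,130:350]; b=bot.get_image("scene")[90:290,300:520]
cv2.imwrite("pics/d.png",cv2.resize(np.hstack([a,b]),None,fx=1.8,fy=1.8,interpolation=cv2.INTER_CUBIC)[:,:,::-1])
```

```text
54.375 [ 0.   0.1 -3.1] mouth [420.8 253.3 142.9] tilt 0.9493085523503072
scene 0.71 [404. 215.] [479.1 275.8]
scene 0.64 [406. 178.] [355.5 380.4]
scene 0.63 [419. 207.] [477.3 330.3]
scene 0.56 [386. 219.] [467.  221.8]
scene 0.47 [398. 199.] [416.5 301.2]
scene 0.17 [417. 202.] [457.1 339.7]
side 0.8 [246. 225.] [492.6 318.6]
side 0.64 [248. 228.] [485.8 299.5]
side 0.57 [220. 234.] [404.1 325.1]
side 0.43 [217. 243.] [372.2 288.2]
```

View pics/d.png

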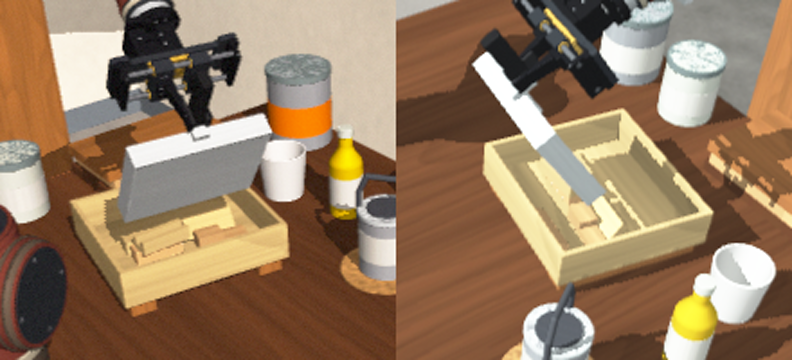

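The tray is tilted over the crate and offcuts lie inside it. One light block near the mouth, at about (605,218), is unclear, so I'll check with the wrist camera and the force.

Run:
```python
from tr import *
np.set_printoptions(precision=1,suppress=True)
F=[]
for i in range(8): bot.get_image("wrist"); F.append(bot.get_obs()["force"])
print(np.mean(F,0),np.std(F,0))
o=bot.get_obs(); T=trayT(o); M=bot.camera_model("wrist"); Ti=np.linalg.inv(T)
save("wrist","wrist7"); print("mouth px",proj("wrist",np.array([(T@[85,v,4,1])[:3] for v in(-105,0,105)]),M))
for q in bot.silhouettes("offcut0","wrist"):
    r=ray("wrist",q["centre"],M); a=Ti@np.r_[r[0],1]; d=Ti[:3,:3]@r[1]; h=a[:3]+d*(15-a[2])/d[2]
    print(round(q["p"],2),np.round(q["centre"]),q["mask"].sum(),"tray plane",h[:2],"crate plane",onplane("wrist",q["centre"],50,M)[:2])
```

```text
[ 0.1 -0.1 -2.2] [0.3 0.5 0.7]
mouth px [[502.9 -60.4]
 [318.2 -83.7]
 [133.  -61.3]]
```

View pics/wrist7.png

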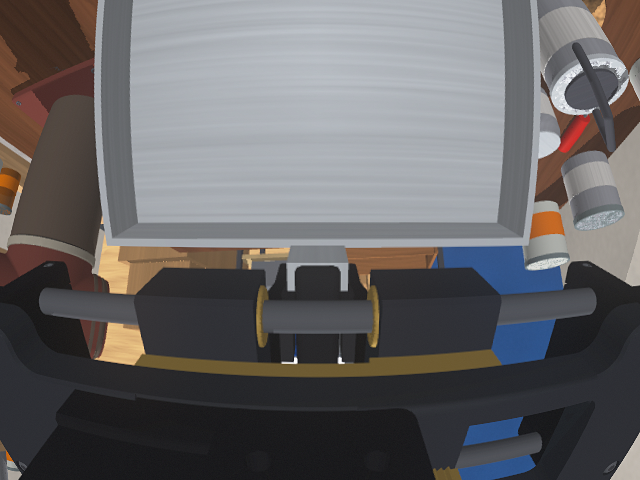

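The tray is empty, and the mean force of −2.2 N matches its own weight. I'll level it, withdraw, and count the offcuts in the crate.

servo_tool:
  fingers: [-1,-1,-1,-1,-1]
  slide:
    - [-0.0052,-0.0294,-0.008]
    - [-0.0046,-0.0257,-0.0133]
    - [-0.0038,-0.0212,-0.0175]
    - [-0.0029,-0.016,-0.021]
    - [-0.0018,-0.0102,-0.024]
  rot:
    - [0.177,-0.032,0]
    - [0.177,-0.032,0]
    - [0.177,-0.032,0]
    - [0.177,-0.032,0]
    - [0.177,-0.032,0]

```text
time: 55.8
tcp_pos: [389.1, 74.3, 238.2]
orientation: [2.383, 1.994, -0.049]
force: [-0.9, -0.1, -2.7]
opening: 0.199
grip_force: 60.0
```

servo_tool:
  fingers: [-1,-1,-1,-1,-1]
  slide:
    - [0.002,-0.02,0]
    - [0.004,-0.04,0]
    - [0.005,-0.045,0]
    - [0.005,-0.045,0]
    - [0.004,-0.038,0]
  rot:
    - [0.05,-0.009,0]
    - [0,0,-0.017]
    - [0,0,-0.017]
    - [0,0,0]
    - [0,0,0]

```text
time: 56.42
tcp_pos: [408.4, -115.2, 237.7]
orientation: [2.442, 1.972, 0.0]
force: [1.2, 0.6, -1.7]
opening: 0.202
grip_force: 60.0
```

Run:
```python
from tr import *
np.set_printoptions(precision=2,suppress=True)
pitch()
o=bot.get_obs(); Rm=R.from_rotvec(o["orientation"]).as_matrix(); print("tool z",Rm[:,2],"phi",phi(o))
a=-.177; A=np.array([[np.cos(a),np.sin(a)],[-np.sin(a),np.cos(a)]])
for c in("scene","side","wrist"):
    bot.get_image(c)
    for q in bot.silhouettes("offcut0",c):
        P=onplane(c,q["centre"],50)[:2]; print(c,round(q["p"],2),np.round(q["centre"]),q["mask"].sum(),P.round(),"crate",(A@(P-[433,326.5])).round())
```

```text
56.425 [ 408.4 -115.2  237.7] open 0.202 F [ 1.2  0.6 -1.7] T [-0.18  0.03  0.03]
side none
scene 0.61 -105 [(-0.1, np.float64(0.542)), (-0.05, np.float64(0.578)), (0, np.float64(0.614)), (0.05, np.float64(0.601)), (0.1, np.float64(0.554)), (0.15, np.float64(0.506)), (0.2, np.float64(0.46)), (0.3, np.float64(0.378))]
scene 0.61 -120 [(-0.1, np.float64(0.494)), (-0.05, np.float64(0.529)), (0, np.float64(0.562)), (0.05, np.float64(0.57)), (0.1, np.float64(0.564)), (0.15, np.float64(0.546)), (0.2, np.float64(0.509)), (0.3, np.float64(0.432))]
tool z [ 0. -0. -1.] phi -0.21202707655601544
scene 0.75 [403. 215.] 282 [482. 267.] crate [ 58. -50.]
scene 0.7 [392. 186.] 380 [368. 318.] crate [-63. -20.]
scene 0.69 [417. 208.] 343 [481. 320.] crate [49.  2.]
scene 0.61 [404. 182.] 166 [373. 360.] crate [-65.  22.]
scene 0.54 [399. 199.] 41 [425. 300.] crate [ -3. -28.]
side 0.89 [219. 232.] 345 [404. 329.] crate [-29.  -2.]
side 0.56 [240. 231.] 82 [455. 293.] crate [ 28. -29.]
side 0.49 [217. 245.] 168 [363. 275.] crate [-59. -63.]
side 0.47 [246. 225.] 131 [488. 314.] crate [56. -3.]
side 0.44 [204. 235.] 90 [363. 348.] crate [-73.   9.]
```

No offcut shows outside the crate. I'll lay the tray down in its old place.

servo_tool:
  fingers: [-1,-1,-1,-1,-1]
  slide:
    - [0,0,-0.04]
    - [0,0,-0.045]
    - [0,0,-0.045]
    - [0,0,-0.03]
    - [0,0,-0.015]
  rot:
    - [0,0,0]
    - [0,0,0]
    - [0,0,0]
    - [0,0,0]
    - [0,0,0]

```text
time: 57.6
tcp_pos: [407.9, -112.4, 60.9]
orientation: [-2.442, -1.975, -0.0]
force: [-0.8, -0.3, -2.5]
opening: 0.198
grip_force: 60.0
```

servo_tool:
  fingers: [-1,-1,-1,-1,-1]
  slide:
    - [0,0,-0.01]
    - [0,0,-0.005]
    - [0,0,-0.003]
    - [0,0,-0.002]
    - [0,0,0]
  rot:
    - [0,0,0]
    - [0,0,0]
    - [0,0,0]
    - [0,0,0]
    - [0,0,0]

```text
time: 58.22
tcp_pos: [409.3, -113.5, 42.9]
orientation: [2.442, 1.973, 0.003]
force: [1.3, -0.1, -1.1]
opening: 0.199
grip_force: 60.0
```

servo_tool:
  fingers: [-1,-1,0.2,0.2,0.2]
  slide:
    - [0,0,-0.001]
    - [0,0,0]
    - [0,0,0]
    - [0,0,0]
    - [0,0,0]
  rot:
    - [0,0,0]
    - [0,0,0]
    - [0,0,0]
    - [0,0,0]
    - [0,0,0]

```text
time: 58.85
tcp_pos: [408.9, -113.3, 41.5]
orientation: [2.442, 1.973, 0.002]
force: [0.9, -0.7, -0.0]
opening: 0.458
grip_force: 0.0
```

servo_tool:
  fingers: [0.2,0.2,0.2,0.2,0.2]
  slide:
    - [0,0,0]
    - [0,0,0.02]
    - [0,0,0.06]
    - [0,0,0.06]
    - [0,0.03,0.05]
  rot:
    - [0,0,0]
    - [0,0,0]
    - [0,0,0]
    - [0,0,0]
    - [0,0,0]

```text
time: 59.48
tcp_pos: [409.2, -84.1, 234.1]
orientation: [2.443, 1.969, 0.003]
force: [1.0, 0.1, -1.2]
opening: 0.596
grip_force: 0.0
```

servo_tool:
  fingers: [0.2,0.2,0.2,0.2,0.2]
  slide:
    - [0.002,0.045,0.04]
    - [0.002,0.045,0.04]
    - [0.002,0.059,0]
    - [0.002,0.059,0]
    - [0.002,0.059,0]
  rot:
    - [0,0,0]
    - [0,0,0]
    - [0,0,0]
    - [0,0,0]
    - [0,0,0]

```text
time: 60.1
tcp_pos: [418.7, 185.6, 311.7]
orientation: [2.442, 1.973, 0.003]
force: [0.9, -0.0, 0.4]
opening: 0.602
grip_force: 0.0
```

servo_tool:
  fingers: [0.2,0.2]
  slide:
    - [0.002,0.05,0]
    - [0,0,0]
  rot:
    - [0,0,0]
    - [0,0,0]

```text
time: 60.35
tcp_pos: [420.1, 236.6, 311.0]
orientation: [2.438, 1.98, 0.001]
force: [0.1, -0.3, -0.4]
opening: 0.599
grip_force: 0.0
```

Run:
```python
from tr import *
np.set_printoptions(precision=2,suppress=True)
o=bot.get_obs(); print(o["time"],o["tcp_pos"].round())
a=-.177; A=np.array([[np.cos(a),np.sin(a)],[-np.sin(a),np.cos(a)]])
M=bot.camera_model("wrist"); save("wrist","wrist8")
for lab in("offcut0","offcut3"):
  for q in bot.silhouettes(lab,"wrist"):
    P=onplane("wrist",q["centre"],50,M)[:2]; ys,xs=np.nonzero(q["mask"]); E=np.array([A@(onplane("wrist",(u,v),60,M)[:2]-[433,326.5]) for u,v in zip(xs[::4],ys[::4])])
    print(round(q["p"],2),np.round(q["centre"]),q["mask"].sum(),"crate",(A@(P-[433,326.5])).round(),E.min(0).round(),E.max(0).round())
for c in("scene","side"):
    bot.get_image(c)
    for l in("offcut0","tray","can"):
        for q in bot.silhouettes(l,c)[:7]: print(c,l,round(q["p"],2),np.round(q["centre"]),q["mask"].sum(),onplane(c,q["centre"],30)[:2].round())
# tray flatness: IoU at rest
c="scene"; M=bot.camera_model(c); d=bot.silhouettes("tray",c)
if d:
    m=d[0]["mask"].astype(np.uint8)
    for z in(0,8):
      for p in(-.06,0,.06):
        T=np.eye(4); T[:3,:3]=R.from_euler("ZY",[1.36,p]).as_matrix(); T[:3,3]=[430,-11,z]; r=rend(c,T,M); print(z,p,round(float((r&m).sum())/(r|m).sum(),3))
```

```text
60.35 [420. 237. 311.]
0.88 [357. 116.] 2627 crate [49. -5.] [ 10. -22.] [97. 15.]
0.67 [261. 104.] 1963 crate [-56.  11.] [-90.  -6.] [-9. 28.]
0.65 [357. 209.] 2362 crate [  47. -110.] [   2. -121.] [ 90. -87.]
0.61 [253. 133.] 310 crate [-67. -21.] [-85. -24.] [-29. -13.]
0.57 [280. 148.] 2761 crate [-37. -39.] [-88. -61.] [  4. -13.]
0.88 [357. 116.] 2627 crate [49. -5.] [ 10. -22.] [97. 15.]
0.67 [261. 104.] 1963 crate [-56.  11.] [-90.  -6.] [-9. 28.]
0.65 [357. 209.] 2362 crate [  47. -110.] [   2. -121.] [ 90. -87.]
0.61 [253. 133.] 310 crate [-67. -21.] [-85. -24.] [-29. -13.]
0.57 [280. 148.] 2761 crate [-37. -39.] [-88. -61.] [  4. -13.]
scene offcut0 0.89 [394. 181.] 356 [334. 352.]
scene offcut0 0.78 [405. 216.] 302 [472. 286.]
scene offcut0 0.72 [418. 208.] 301 [467. 338.]
scene offcut0 0.57 [405. 183.] 217 [357. 376.]
scene offcut0 0.55 [399. 200.] 33 [410. 314.]
scene tray 0.77 [305. 256.] 4535 [452. -38.]
scene can 0.87 [391. 286.] 1979 [655.  96.]
side offcut0 0.68 [222. 233.] 331 [423. 352.]
side offcut0 0.65 [346. 256.] 560 [620.   6.]
side offcut0 0.55 [217. 243.] 191 [383. 310.]
side offcut0 0.51 [249. 224.] 245 [514. 335.]
side offcut0 0.51 [246. 229.] 211 [490. 317.]
side offcut0 0.19 [310. 385.] 1063 [ 242. -296.]
side tray 0.61 [304. 293.] 3900 [427. -44.]
side can 0.71 [345. 226.] 1626 [730. 127.]
side can 0.67 [340. 252.] 565 [622.  30.]
0 -0.06 0.864
0 0 0.874
0 0.06 0.868
8 -0.06 0.837
8 0 0.847
8 0.06 0.843
```

Run:
```python
from tr import *
M={c:bot.camera_model(c) for c in("wrist","scene","side")}
a=-.177; A=np.array([[np.cos(a),np.sin(a)],[-np.sin(a),np.cos(a)]])
def tri(c1,p,c2,q):
    o,d=ray(c1,p,M[c1]);e,f=ray(c2,q,M[c2]); d=d/np.linalg.norm(d);f=f/np.linalg.norm(f); s=np.linalg.lstsq(np.stack([d,-f],1),e-o,rcond=None)[0]; P=(o+d*s[0]+e+f*s[1])/2
    return np.r_[A@(P[:2]-[433,326.5]),P[2]].round(),round(np.linalg.norm(o+d*s[0]-e-f*s[1]))
W=[(357,116),(261,104),(357,209),(253,133),(280,148)]
S={"scene":[(394,181),(405,216),(418,208),(405,183),(399,200)],"side":[(222,233),(217,243),(249,224),(246,229)]}
for w in W:
    for c in S:
        print(w,c,[(q,)+tri("wrist",w,c,q) for q in S[c] if tri("wrist",w,c,q)[1]<12])
# ascii: mean brightness / local structure of crate interior in rectified top view, z=40
im=cv2.imread("pics/wrist8.png"); pts=np.array([[A.T@np.array([x,y]) for x in range(-130,131,5)] for y in range(120,-121,-8)])+[433,326.5]
P=np.concatenate([pts,np.full(pts.shape[:2]+(1,),45.)],-1); u=proj("wrist",P.reshape(-1,3),M["wrist"]).astype(np.float32).reshape(P.shape[:2]+(2,))
r=cv2.remap(im,u[...,0],u[...,1],cv2.INTER_AREA); np.save("r.npy",r)
hsv=cv2.cvtColor(r,cv2.COLOR_BGR2HSV); print(hsv[...,1].min(),hsv[...,1].max())
for row,s in zip(r.mean(-1),hsv[...,1]): print("".join(" .:-=+*#%@"[min(9,int(v/25.6))] for v in row),"".join("0123456789"[min(9,int(v/16))] for v in s))
```

```text
(357, 116) scene [((418, 208), array([53., -5., 57.]), 11)]
(357, 116) side [((246, 229), array([53., -9., 38.]), 1)]
(261, 104) scene [((405, 183), array([-50.,  10.,  64.]), 7), ((399, 200), array([-64.,  13., -18.]), 2)]
(261, 104) side []
(357, 209) scene [((394, 181), array([ 38., -84., 172.]), 6)]
(357, 209) side []
(253, 133) scene [((394, 181), array([-58., -22.,  75.]), 4)]
(253, 133) side []
(280, 148) scene [((394, 181), array([-29., -39., 103.]), 1)]
(280, 148) side [((222, 233), array([-33., -41.,  69.]), 0)]
65 110
--####*###########################################*** 55555555555555555555555555555555555555555555555555555
-=*###########################%%%%%%%%%############## 55555555555555555555555555555555555555555555555555555
-=*########################%#%%%%%%%%%%%%%%#######%%% 55555555555555555555555555555555555555555555555555555
-=*################%%%%%%%%%%%%%%%%%%%%%%%%%%%####%%% 55555555555555555555555555555555554444444444455555555
-=*################%#%%%%%%%%%%%%%%%%%%%%%%%%%%%#%%%% 55555555555555555555555555555555545544444444444455554
-+*%%%%%%%%%%%%%%%%%%%%%%
[... 2082 characters left out ...]
5555555555655556566555555555555566665565556655555555
-++++++++++++++++++++++++++++++++++++++++++++++++++++ 55555555555555555555555555555566665556556555655555655
-++++++++++++++++++++++++++++++++++++++++++++++++++++ 55555555555555555555555555555556555565555555555555665
-++++++++++++++++++++++++++++++++++++++++++++++++++++ 55555555555555555555555555566666666666666666666555556
-++++++++++++++++++++++++++++++++++++++++*+++++++++++ 55555555555555555555555555566666666666666666665555555
-++++++++++++++++++++++++++****+*+**+++++++++++++++++ 55555555555555555555555555566666666666666666665555565
-++++++++++++++++++++++++++*******************+++++++ 55555555555555555555555556566666666666666666665555555
```

Six offcuts are accounted for in the crate: three on each side, all below the rim. The tray lies flat, the can is on the pad and the robot is clear. Handing in.

```bash
python3 -c "
from station import bot
print(bot.hand_in())"
```

```text
the job is handed in; nothing more can be done
None
```

The job is handed in, with no verdict returned: the can stands on the cork pad, all six offcuts were tipped from the tray into the crate (pieced together from three cameras, since no single view showed all six), and the empty tray lies flat on the bench.

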